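Load a rack shelf with amplifiers and lock their hold-downs

TASK

Load the amplifiers onto the rack shelf, fronts facing out, pushed square and flush into the rear left corner: the first against the left flange, each further one tight against the last, all backs against the rear lip. Lock a twist-lock hold-down in the socket in front of each one: set its lugs in the slots, press it down and turn it a quarter turn clockwise so that its grip bar ends up pointing front to back. Leave any spare hold-down in its tray and do not disturb the other things on the bench.

Things in the scene. Friction and masses are not known exactly. Their poses are not given: they have to be found in the camera images.
- shelf: Fixed dark steel rack shelf. Origin at bench level under the middle of its deck; +x to its rear lip, +y to its left, z up. Deck top 36 mm above the bench, 230 mm wide between the side flanges (inner faces y = +115, -115 mm), from x = -105 mm (front edge, open) to the rear lip's inner face at x = +105 mm. Lip and flanges rise 25 mm above the deck.
- corner (a point): Rear left inner corner of the shelf, where rear lip, left flange and deck top meet. The row of amplifiers starts here: bay 1 touches the left flange, bay 2 the amplifier in bay 1, and so on. Home amplifiers have their centres at shelf x = +35 mm, y = +88, +34, -20, -74 mm and their fronts at x = -35 mm.
- socket1 (a point): Centre, at deck-top level, of the bayonet socket before bay 1 (shelf x = -60.5, y = +88 mm): a bore 30 mm wide with two slots 17 mm wide running left and right (shelf y) out to 24 mm from the centre, through the 4 mm deck. A sprung plunger (5 N at first, 9 N fully down) fills the bore 3 mm below the deck top and gives way 10.5 mm.
- socket2 (a point): Centre, at deck-top level, of the bayonet socket before bay 2 (shelf x = -60.5, y = +34 mm): a bore 30 mm wide with two slots 17 mm wide running left and right (shelf y) out to 24 mm from the centre, through the 4 mm deck. A sprung plunger (5 N at first, 9 N fully down) fills the bore 3 mm below the deck top and gives way 10.5 mm.
- socket3 (a point): Centre, at deck-top level, of the bayonet socket before bay 3 (shelf x = -60.5, y = -20 mm): a bore 30 mm wide with two slots 17 mm wide running left and right (shelf y) out to 24 mm from the centre, through the 4 mm deck. A sprung plunger (5 N at first, 9 N fully down) fills the bore 3 mm below the deck top and gives way 10.5 mm.
- socket4 (a point): Centre, at deck-top level, of the bayonet socket before bay 4 (shelf x = -60.5, y = -74 mm): a bore 30 mm wide with two slots 17 mm wide running left and right (shelf y) out to 24 mm from the centre, through the 4 mm deck. A sprung plunger (5 N at first, 9 N fully down) fills the bore 3 mm below the deck top and gives way 10.5 mm.
- amp1: Compact amplifier, 0.35 to 0.7 kg: white and grey case 140 mm long (x), 54 mm wide (y), 30 mm high, with a finned aluminium heat sink on top, 100 x 26 mm and 28 mm high, centred and lengthwise (58 mm overall), by which it can be gripped. Origin at the centre of its underside; front panel at -x. May be absent.
- amp1_front (a point): The middle of the lower front edge of amp1, 70 mm from its origin along -x.
- amp2: Compact amplifier, 0.35 to 0.7 kg: white and grey case 140 mm long (x), 54 mm wide (y), 30 mm high, with a finned aluminium heat sink on top, 100 x 26 mm and 28 mm high, centred and lengthwise (58 mm overall), by which it can be gripped. Origin at the centre of its underside; front panel at -x. May be absent.
- amp2_front (a point): The middle of the lower front edge of amp2, 70 mm from its origin along -x.
- amp3: Compact amplifier, 0.35 to 0.7 kg: white and grey case 140 mm long (x), 54 mm wide (y), 30 mm high, with a finned aluminium heat sink on top, 100 x 26 mm and 28 mm high, centred and lengthwise (58 mm overall), by which it can be gripped. Origin at the centre of its underside; front panel at -x. May be absent.
- amp3_front (a point): The middle of the lower front edge of amp3, 70 mm from its origin along -x.
- amp4: Compact amplifier, 0.35 to 0.7 kg: white and grey case 140 mm long (x), 54 mm wide (y), 30 mm high, with a finned aluminium heat sink on top, 100 x 26 mm and 28 mm high, centred and lengthwise (58 mm overall), by which it can be gripped. Origin at the centre of its underside; front panel at -x. May be absent.
- amp4_front (a point): The middle of the lower front edge of amp4, 70 mm from its origin along -x.
- stop1: Twist-lock hold-down, 0.17 kg, upright, the same after half a turn. Origin under its foot, z up. Foot 26 mm across with two lugs 13 mm wide, 6 mm thick, reaching 22 mm out along +x and -x; black rubber collar 44 mm across from z = 12.5 to 46 mm; metal grip bar along x, 48 mm long, 18 mm thick, from z = 46 to 76 mm. Goes in with the bar along shelf y.
- stop2: Twist-lock hold-down, 0.17 kg, upright, the same after half a turn. Origin under its foot, z up. Foot 26 mm across with two lugs 13 mm wide, 6 mm thick, reaching 22 mm out along +x and -x; black rubber collar 44 mm across from z = 12.5 to 46 mm; metal grip bar along x, 48 mm long, 18 mm thick, from z = 46 to 76 mm. Locked, the bar lies along shelf x.
- stop3: Twist-lock hold-down, 0.17 kg, upright, the same after half a turn. Origin under its foot, z up. Foot 26 mm across with two lugs 13 mm wide, 6 mm thick, reaching 22 mm out along +x and -x; black rubber collar 44 mm across from z = 12.5 to 46 mm; metal grip bar along x, 48 mm long, 18 mm thick, from z = 46 to 76 mm. Locked, the bar lies along shelf x.
- stop4: Twist-lock hold-down, 0.17 kg, upright, the same after half a turn. Origin under its foot, z up. Foot 26 mm across with two lugs 13 mm wide, 6 mm thick, reaching 22 mm out along +x and -x; black rubber collar 44 mm across from z = 12.5 to 46 mm; metal grip bar along x, 48 mm long, 18 mm thick, from z = 46 to 76 mm. Locked, the bar lies along shelf x.
- tray: Fixed grey tray, 264 x 80 mm (x, y), walls 22 mm high, floor 4 mm thick, in which the hold-downs stand; origin under its centre. Locking one: press it down till its collar meets the deck (origin 12.5 mm below deck top), turn 90 degrees clockwise (from above) to a dead stop, let go: it is held with its origin 10 mm below deck top. Unlocked it springs up to 3 mm below.
- driver: A screwdriver lying on the bench, about 200 mm long. A bystander; origin on or near its middle at the bottom.
- mug: A white mug, 80 mm wide and 90 mm high. A bystander; origin on or near its middle at the bottom.
- spool: A small spool of tape lying flat, 72 mm wide and 38 mm high. A bystander; origin on or near its middle at the bottom.
- carton: A small carton, 80 x 60 x 45 mm. A bystander; origin on or near its middle at the bottom.
There are look-alikes about, which are no part of the job. Leave any green look-alike of the stop3 alone.

How it is judged:
By the outcome, as a careful person would: the job done as asked, in the order asked, and still so for the second after the job is handed in, with the robot touching nothing.
Of amp1, amp2, amp3, amp4 only 3 to 4 are there at a start; the rules pass over those that are not, and their reading is None.
At some moment in a run one of amp1, amp2, amp3, amp4 may be knocked a few centimetres aside while the robot is not near it.
It also fails if it takes over 210 s, if anything falls off the work surface, if the arm or the gripper's body presses on something with over 40 N, if the wrist force passes 120 N, or if a joint passes its speed limit or range.

ROBOT

A 6-joint arm with a two-finger parallel gripper is mounted at the origin on the work surface. World frame = base frame: x ahead of the robot, y to its left, z up, the work surface at z = 0. Lengths are in mm, angles in rad, forces in N, time in s.
With the tool pointing down it reaches from about 300 to 775 mm from the base axis. Payload 14.6 kg.
Tool frame: the origin (TCP) lies between the finger pads; the fingertips stand 22 mm ahead of it and the grasp point (between the pads) lies 3 mm ahead of it; z points along the fingers, y is the direction in which the jaws open and shut (so a half turn about z gives the same grasp; the last joint's range is limited). The gripper opens to 94 mm and grips with 3 to 60 N. Pads are 16 mm wide; open, the fingers measure 119 mm over their backs; the gripper's body (75 mm by 177 mm) begins 78 mm behind the grasp point.
Start: joints at [1.113, 0.3, 1.521, -0, 1.321, -0.067], TCP at [209.507, 508.524, 227.446] pointing down, gripper open.
Joint ranges: [-3.03, 3.03], [-0.79, 2.21], [0.23, 2.52], [-1.04, 4.18], [0, 3.07], [-2.55, 2.55]. Speed limits (rad/s): [2.22, 2.22, 2.57, 3.14, 3.14, 3.14].

INTERFACE

Orientations are given as a rotation vector (axis times angle).
In Python, from bench import manip gives the robot as it stands.
- The arm moves only by the tool carry_out, never from a script. Its arguments are lists of equal length, an entry for each row: "translation": the shift along the tool's x, y, z in cm, a list of three; "dr": the turn, a rotation vector about the tool's x, y, z in degrees, a list of three; "claw": the closure, from 0 (fully open) to 1 (shut). In form: {"translation": [[dx, dy, dz], ...], "dr": [[wx, wy, wz], ...], "claw": [claw, ...]}. A call has exactly 8 rows; each row shifts and turns the commanded pose from where the row before left it, along the tool's axes as they then stand; what a row does not reach is not made up. A row lasts 1/8 s, in which the tool goes at most 62.5 mm and 10.7 degrees, less where a joint would pass 70% of its speed; a pose out of reach is approached as far as the arm can. A call is refused whole if a number of a shift passes 6.25 or a number of a turn 10.7, either way. A call with a gripper value outside its range is refused whole. The fingers move at their own pace and stop on an object; "newtons" is the grip in N (left out, the last holds). Time passes only in rows, so rows that do not move let the fingers close, or fill a call up. It gives the time, the measured TCP pose, the force and the opening at its end, in the units of the state.
- manip.observe(): the state, without advancing time (a new reading comes with each control period).
- manip.capture(name): name is "side" or "top" or "wrist"; returns the picture (420x560x3 uint8, blue, green, red); there is no depth.
- manip.calibration(name): a dict with "mtx" (3x3 intrinsics, pixels), "view" (4x4, takes a point from world to camera coordinates). Camera axes: x right, y down, z forward; pixel columns grow to the right and rows downward; lengths in mm; the calibration is good to about 2 mm. A picture is of the moment at which its call begins: read the wrist's pose just before it. calibration takes no time and is no camera call; for the wrist camera it gives the pose at the moment of the call.
- manip.finish_job(): hands the job in, once; it reports no verdict.
The state is a dict: "clock": time; "joints": joint angles; "joint_velocities": joint speeds; "joint_torque": joint torques, N m; "position": TCP position; "tcp_rot": TCP orientation; "ft_force": force on the tool from outside, world axes, zero at the start; "torque": the same for the moment, N m; "opening": finger opening in mm.
Only numpy, scipy, OpenCV 4.12 (cv2) and the standard library are available. Lean on these libraries where they do the work, as an engineer would, in place of code of your own. Each camera call takes 0.05 s, during which the arm holds its last target.

## Working session

There is one attempt and no reset: what is moved stays moved. The work goes in short steps, Python scripts to look and compute and a tool call to move; the robot and the scene stay as the last step left them, time stands still between calls to the robot, and variables do not carry over. Pictures are saved under pics/ and viewed, and the job is handed in when it is done.

Besides the shell and the picture viewer there is one more tool, called after "Emit:" in YAML: its name, and indented under it one key for each argument. carry_out: Moves the arm, as the interface text tells. Its arguments: {"type":"object","properties":{"translation":{"type":"array"},"dr":{"type":"array"},"claw":{"type":"array"},"newtons":{"type":"number"}},"required":["translation","dr","claw"]}

```bash
ls; mkdir -p pics
python3 - <<'E'
from bench import manip
import cv2
print(manip.observe())
for n in ("top","side","wrist"):
    c=manip.calibration(n); print(n,c['mtx'].tolist() if hasattr(c['mtx'],'tolist') else c['mtx'],c['view'])
    cv2.imwrite(f"pics/{n}0.png",manip.capture(n))
E
```

```text
pics
{'clock': 0.0, 'joints': array([ 1.11338900e+00,  3.00497531e-01,  1.52160945e+00,  1.11171511e-05,
        1.32071908e+00, -6.66417280e-02]), 'joint_velocities': array([-0.00040971, -0.00132418, -0.0005961 ,  0.00094482,  0.00066553,
        0.00025885]), 'joint_torque': array([-5.88295225e-04, -5.31806874e+01, -3.52731049e+01,  7.08709541e-02,
        2.44980451e-02, -6.70662280e-05]), 'position': array([209.40230596, 508.30302324, 226.85982628]), 'tcp_rot': array([-6.09855376e-01, -3.08149390e+00,  1.86671525e-03]), 'ft_force': array([ 0.79094937,  0.4695819 , -0.07070855]), 'torque': array([ 0.03272173, -0.01390615,  0.00969459]), 'opening': 93.75336954138452}
top [[417.68358934251637, 0.0, 286.51689602646746], [0.0, 417.68358934251637, 209.74940460091804], [0.0, 0.0, 1.0]] [[ 4.22670967e-03 -9.99892222e-01  1.40598656e-02 -1.77658421e+01]
 [-9.89314834e-01 -6.23020259e-03 -1.45661744e-01  5.55240958e+02]
 [ 1.45733640e-01 -1.32939637e-02 -9.89234541e-01  1.21355816e+03]
 [ 0.00000000e+00  0.00000000e+00  0.00000000e+00  1.00000000e+00]]
side [[414.69722560643163, 0.0, 278.12564343246356], [0.0, 414.69722560643163, 204.28362090376285], [0.0, 0.0, 1.0]] [[ 9.82681136e-01 -1.85236413e-01 -5.02557430e-03 -5.35566746e+02]
 [-1.46939055e-01 -7.62416003e-01 -6.30183110e-01  1.16032989e+02]
 [ 1.12901281e-01  6.20007507e-01 -7.76430288e-01  1.00030676e+03]
 [ 0.00000000e+00  0.00000000e+00  0.00000000e+00  1.00000000e+00]]
wrist [[316.17135676791156, 0.0, 280.28641418148555], [0.0, 316.17135676791156, 210.89483397980152], [0.0, 0.0, 1.0]] [[ 3.80840325e-01  9.24640581e-01 -6.65283454e-04 -5.50270180e+02]
 [ 8.91600778e-01 -3.67041104e-01  2.65195927e-01 -2.65545871e+01]
 [ 2.44966729e-01 -1.01590470e-01 -9.64194315e-01  3.91458016e+02]
 [ 0.00000000e+00  0.00000000e+00  0.00000000e+00  1.00000000e+00]]
```

View pics/top0.png

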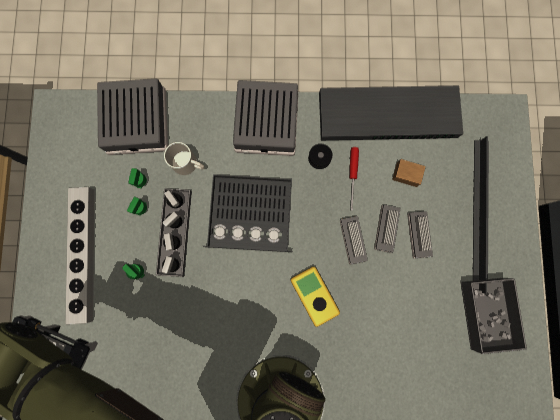

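View pics/side0.png

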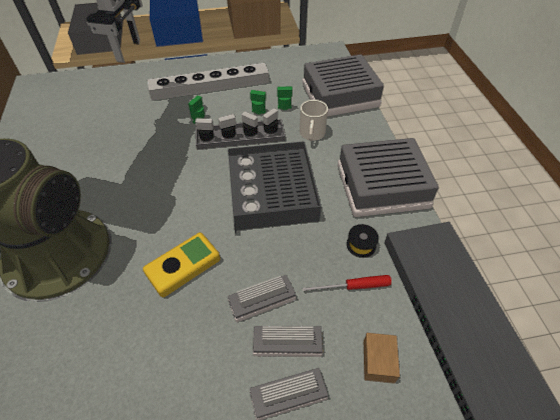

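View pics/wrist0.png

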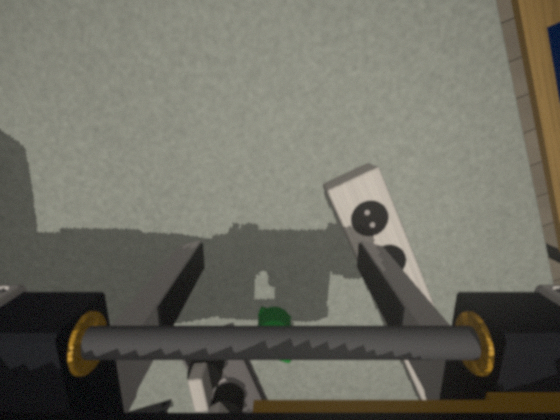

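Run:
```python
import cv2, numpy as np
t=cv2.imread('pics/top0.png'); s=cv2.imread('pics/side0.png')
def crop(im,x0,y0,x1,y1,f,n): cv2.imwrite(n,cv2.resize(im[y0:y1,x0:x1],None,fx=f,fy=f,interpolation=cv2.INTER_CUBIC))
crop(t,335,195,445,275,7,'pics/c1.png')
crop(t,150,165,300,285,5,'pics/c2.png')
crop(s,220,265,340,420,4,'pics/c3.png')
crop(s,180,80,320,235,4,'pics/c4.png')
```

```text
(no output)
```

View pics/c1.png

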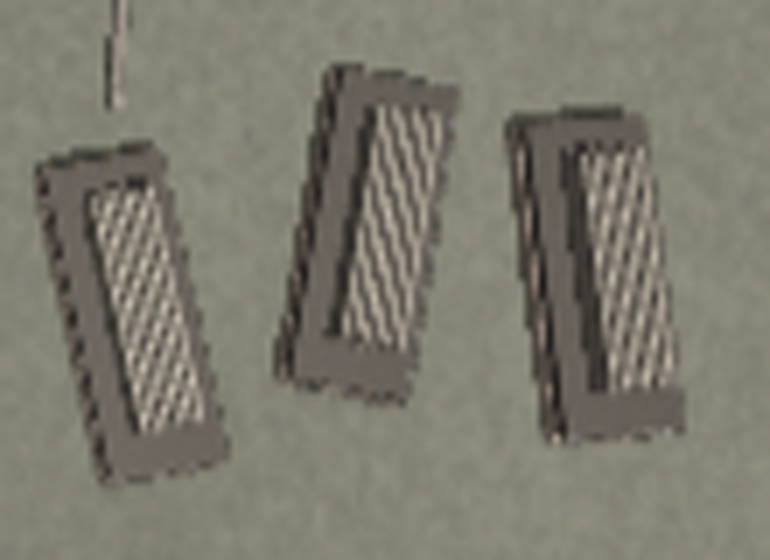

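View pics/c2.png

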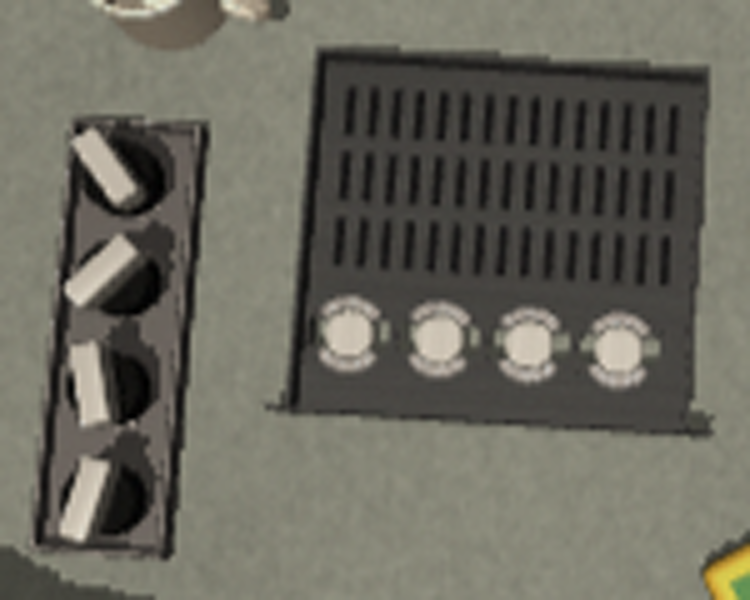

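View pics/c3.png

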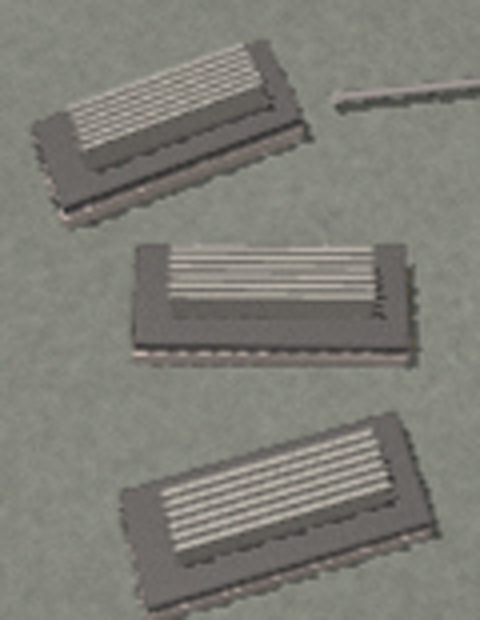

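View pics/c4.png

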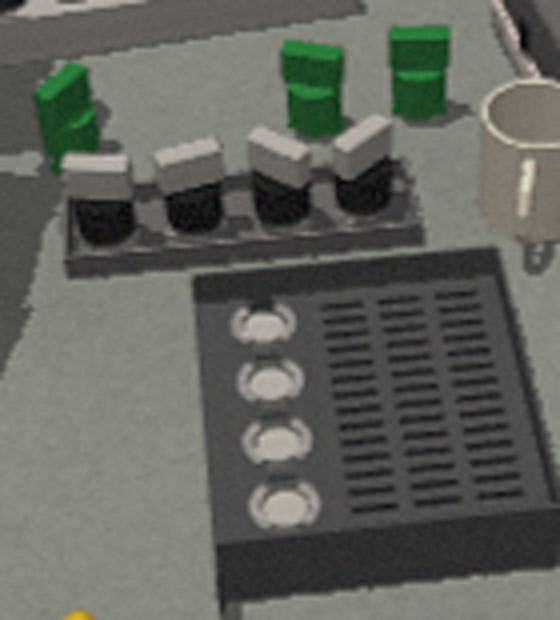

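```bash
cat > h.py <<'E'
import numpy as np, cv2
from scipy.spatial.transform import Rotation as R
from scipy.optimize import least_squares
from bench import manip
def proj(c,P):
    P=np.atleast_2d(np.asarray(P,float)); q=P@c['view'][:3,:3].T+c['view'][:3,3]; q=q@np.asarray(c['mtx']).T
    return q[:,:2]/q[:,2:]
def ray(c,uv):
    d=np.linalg.inv(c['mtx'])@np.array([uv[0],uv[1],1.]); Rm=c['view'][:3,:3]
    return -Rm.T@c['view'][:3,3], Rm.T@d
def onz(c,uv,z):
    o,d=ray(c,uv); return o+d*(z-o[2])/d[2]
def tf(pose,P):
    x,y,a=pose; P=np.atleast_2d(np.asarray(P,float)); ca,sa=np.cos(a),np.sin(a)
    return np.c_[x+ca*P[:,0]-sa*P[:,1],y+sa*P[:,0]+ca*P[:,1],P[:,2]]
def cal(n):
    c=manip.calibration(n); return {k:np.array(v) for k,v in c.items()}
def tri(uvs):
    # uvs: dict cam->uv
    A=np.zeros((3,3));b=np.zeros(3)
    for c,uv in uvs:
        o,d=ray(c,uv); d=d/np.linalg.norm(d); M=np.eye(3)-np.outer(d,d); A+=M;b+=M@o
    return np.linalg.solve(A,b)
def crop(im,x0,y0,x1,y1,f,n): cv2.imwrite(n,cv2.resize(im[y0:y1,x0:x1],None,fx=f,fy=f,interpolation=cv2.INTER_CUBIC))
def st():
    s=manip.observe(); r=R.from_rotvec(s['tcp_rot']); m=r.as_matrix()
    print('t %.2f pos %s xax %s yax %s zax %s F %s op %.1f'%(s['clock'],s['position'].round(1),m[:,0].round(3),m[:,1].round(3),m[:,2].round(3),s['ft_force'].round(1),s['opening']))
    return s
def goal(p,xdir_deg=None,ydir_deg=None,plan=True):
    """delta in tool axes (cm) & turn about tool z (deg) to TCP pos p with tool y along world angle ydir (tool down)"""
    s=manip.observe(); m=R.from_rotvec(s['tcp_rot']).as_matrix()
    d=m.T@(np.asarray(p)-s['position'])/10
    if ydir_deg is None: Rt=m
    else:
        a=np.radians(ydir_deg); y=np.array([np.cos(a),np.sin(a),0]); z=np.array([0,0,-1.]); Rt=np.c_[np.cross(y,z),y,z]
        c=[Rt, np.c_[-Rt[:,0],-Rt[:,1],Rt[:,2]]]
        Rt=min(c,key=lambda Q:np.linalg.norm(R.from_matrix(m.T@Q).as_rotvec()))
    rv=np.degrees(R.from_matrix(m.T@Rt).as_rotvec())
    print('delta cm (current tool axes)',d.round(2),'turn deg',rv.round(2), 'joints',s['joints'].round(2))
    return d,rv
E
python3 - <<'E'
from h import *
for n in ('top','side','wrist'):
    c=cal(n); print(n,(-c['view'][:3,:3].T@c['view'][:3,3]).round(0), c['view'][2,:3].round(2))
st()
T,S=cal('top'),cal('side')
t=cv2.imread('pics/top0.png'); s=cv2.imread('pics/side0.png')
# plunger discs
def discs(im,box,thr):
    x0,y0,x1,y1=box; g=im[y0:y1,x0:x1].min(2); n,l,stt,ce=cv2.connectedComponentsWithStats((g>thr).astype(np.uint8))
    return [(a[4],(c+[x0,y0]).round(2).tolist()) for a,c in zip(stt[1:],ce[1:]) if a[4]>15]
print(discs(t,(212,220,288,246),170)); print(discs(s,(232,150,265,212),170))
E
```

```text
top [ 373.    2. 1282.] [ 0.15 -0.01 -0.99]
side [ 430. -631.  847.] [ 0.11  0.62 -0.78]
wrist [137. 539. 384.] [ 0.25 -0.1  -0.96]
t 0.15 pos [209.4 508.4 227. ] xax [-0.925  0.381  0.   ] yax [ 0.381  0.925 -0.001] zax [-0.    -0.001 -1.   ] F [-0.2 -0.5 -0.5] op 93.9
[(np.int32(53), [219.4, 231.57]), (np.int32(53), [237.43, 232.55]), (np.int32(52), [255.4, 233.62]), (np.int32(51), [273.29, 234.78])]
[]
```

```bash
cat >> h.py <<'E'
def blobs(im,box,thr,mn=15):
    x0,y0,x1,y1=box; g=im[y0:y1,x0:x1].min(2); n,l,stt,ce=cv2.connectedComponentsWithStats((g>thr).astype(np.uint8))
    return [(int(a[4]),(c+[x0,y0]).round(2).tolist()) for a,c in zip(stt[1:],ce[1:]) if a[4]>=mn]
SOCK=np.array([[-60.5,88,33],[-60.5,34,33],[-60.5,-20,33],[-60.5,-74,33]],float)
def fit(obs,x0):
    """obs: list of (cal, localpts, uv)"""
    def f(p): return np.concatenate([(proj(c,tf(p,P))-np.asarray(uv)).ravel() for c,P,uv in obs])
    r=least_squares(f,x0,x_scale=[10,10,.1]); return r.x, f(r.x)
E
python3 - <<'E'
from h import *
T,S=cal('top'),cal('side')
t=cv2.imread('pics/top0.png'); s=cv2.imread('pics/side0.png')
for thr in (140,150,160): print(blobs(s,(232,150,265,212),thr))
ut=[[219.4, 231.57],[237.43, 232.55],[255.4, 233.62],[273.29, 234.78]]
p,r=fit([(T,SOCK,ut)],[380,100,0]); print('top',p,np.degrees(p[2]),r.round(2))
bs=[b for b in blobs(s,(232,150,265,212),150)]
if len(bs)==4:
    us=[b[1] for b in sorted(bs,key=lambda b:b[1][1])]
    p2,r=fit([(S,SOCK,us)],[380,100,0]); print('side',p2,np.degrees(p2[2]),r.round(2))
    p3,r=fit([(T,SOCK,ut),(S,SOCK,us)],[380,100,0]); print('both',p3,np.degrees(p3[2]),r.round(2))
E
```

```text
[(55, [245.8, 161.49]), (70, [247.66, 175.43]), (80, [249.48, 190.78]), (90, [250.1, 206.63])]
[(46, [245.67, 161.37]), (52, [247.23, 175.65]), (61, [249.08, 190.89]), (70, [250.2, 206.71])]
[(36, [245.33, 161.03]), (40, [247.12, 175.25]), (45, [248.78, 190.51]), (50, [250.68, 206.3])]
top [ 5.45012993e+02  9.46125449e+01 -5.42032828e-02] -3.1056193414371562 [-0.05 -0.05 -0.05  0.04 -0.01  0.05  0.11 -0.04]
side [ 5.43944797e+02  9.41296296e+01 -6.53259865e-02] -3.742903318307109 [ 0.11  0.04 -0.   -0.02 -0.31 -0.15  0.21  0.12]
both [ 5.44395085e+02  9.43043406e+01 -6.07706164e-02] -3.4818998370901615 [-0.07 -0.05 -0.08  0.17 -0.04  0.29  0.07  0.32  0.13  0.06  0.11 -0.01
 -0.11 -0.15  0.51  0.11]
```

```bash
cat >> h.py <<'E'
SINK=np.array([[50,13,58],[50,-13,58],[-50,-13,58],[-50,13,58]],float) # TL TR BR BL
CASE=np.array([[70,27,30],[70,-27,30],[-70,-27,30],[-70,27,30]],float)
E
python3 - <<'E'
from h import *
T=cal('top')
D={'A':[(92,195),(158,185),(205,418),(140,432)],'B':[(378,105),(445,108),(408,348),(342,335)],'C':[(583,152),(648,148),(680,385),(612,390)]}
for k,v in D.items():
    uv=np.array(v)/7+[335,195]
    p,r=fit([(T,SINK,uv)],[500,-200,0]); print(k,p.round(1),np.degrees(p[2]).round(1),r.round(2))
goal([480,-200,300],90)
goal([480,-200,300],-90)
E
```

```text
A [ 4.677e+02 -2.198e+02  2.000e-01] 10.4 [ 0.41  0.09 -0.41 -0.01 -0.3   0.18  0.29 -0.25]
B [ 5.035e+02 -3.241e+02 -2.000e-01] -10.3 [ 0.35 -0.36 -0.59  0.82 -0.23 -0.34  0.47 -0.11]
C [ 4.851e+02 -4.239e+02  1.000e-01] 4.8 [ 0.34  0.16 -0.29  0.06 -0.51 -0.1   0.45 -0.12]
delta cm (current tool axes) [-52.   -55.2   -7.25] turn deg [0. 0. 0.] joints [ 1.11  0.3   1.52  0.    1.32 -0.07]
delta cm (current tool axes) [-52.   -55.2   -7.25] turn deg [0. 0. 0.] joints [ 1.11  0.3   1.52  0.    1.32 -0.07]
```

Emit:
carry_out:
  translation:
    - [0,0,-3]
    - [0,0,-3]
    - [0,0,-3]
    - [-1.6,-5.9,0]
    - [-1.6,-5.9,0]
    - [-1.6,-5.9,0]
    - [-1.6,-5.9,0]
    - [-1.6,-5.9,0]
  dr:
    - [0,0,-7.5]
    - [0,0,-7.5]
    - [0,0,-7.4]
    - [0,0,0]
    - [0,0,0]
    - [0,0,0]
    - [0,0,0]
    - [0,0,0]
  claw: [0,0,0,0,0,0,0,0]

```text
clock: 1.15
position: [289.5, 211.7, 317.4]
tcp_rot: [-0.001, 3.141, 0.0]
ft_force: [0.9, -0.1, 0.4]
opening: 94.0
```

Emit:
carry_out:
  translation:
    - [-1.6,-5.9,0]
    - [-1.6,-5.9,0]
    - [-1.6,-5.9,0]
    - [-1.6,-5.9,0]
    - [-1.6,-5.9,0]
    - [-1.6,-5.9,0]
    - [-1.6,-5.9,0]
    - [-1.6,-5.9,0]
  dr:
    - [0,0,0]
    - [0,0,0]
    - [0,0,0]
    - [0,0,0]
    - [0,0,0]
    - [0,0,0]
    - [0,0,0]
    - [0,0,0]
  claw: [0,0,0,0,0,0,0,0]

```text
clock: 2.15
position: [417.7, -260.6, 317.3]
tcp_rot: [0.0, 3.141, 0.0]
ft_force: [1.3, 0.6, 1.6]
opening: 93.9
```

```bash
sed -i 's/def goal(p,xdir_deg=None,ydir_deg=None,plan=True)/def goal(p,ydir_deg=None)/' h.py
python3 - <<'E'
from h import *
import pickle
s=st(); print(s['joints'])
c=cal('wrist'); im=manip.capture('wrist'); cv2.imwrite('pics/w1.png',im); pickle.dump(c,open('w1.pkl','wb'))
E
```

```text
t 2.15 pos [ 417.7 -260.6  317.3] xax [-1.  0. -0.] yax [0. 1. 0.] zax [ 0.  0. -1.] F [1.3 0.6 1.6] op 93.9
[-6.32269591e-01  1.13798775e-01  1.53738077e+00  1.25245606e-04
  1.49037485e+00 -2.20278327e+00]
```

View pics/w1.png

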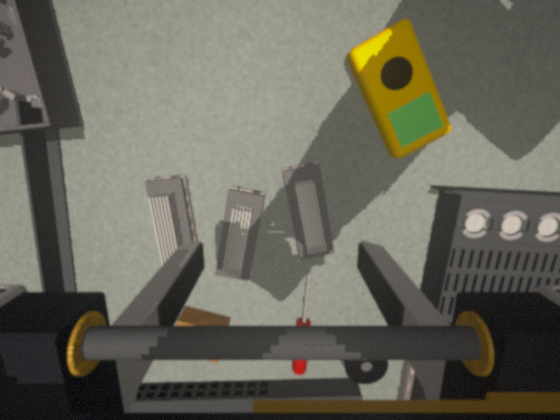

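Run:
```python
from h import *
im=cv2.imread('pics/w1.png'); crop(im,135,150,345,290,3.8,'pics/c5.png')
```

```text
(no output)
```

View pics/c5.png

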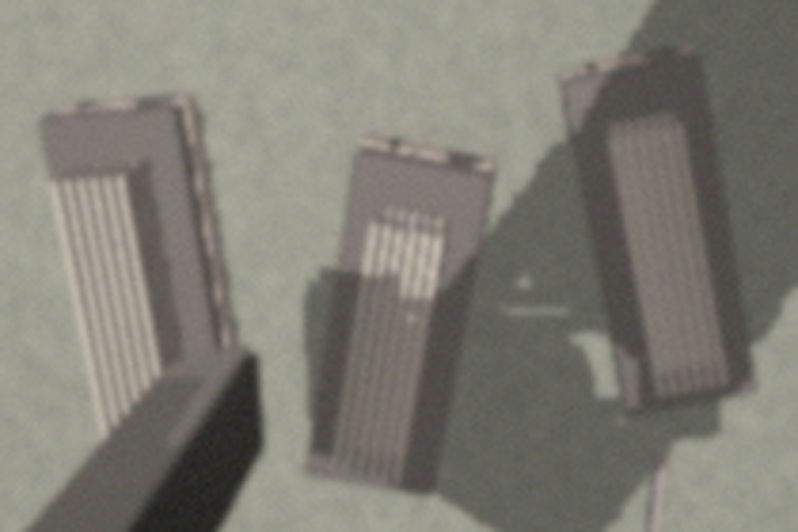

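Emit:
carry_out:
  translation:
    - [0.4,-1.2,3.1]
    - [0.4,-1.2,3.1]
    - [0.4,-1.2,3.1]
    - [0.4,-1.2,3.1]
    - [0.4,-1.2,3.1]
    - [0,0,0]
    - [0,0,0]
    - [0,0,0]
  dr:
    - [0,0,0]
    - [0,0,0]
    - [0,0,0]
    - [0,0,0]
    - [0,-7.5,0]
    - [0,-7.5,0]
    - [0,-7.5,0]
    - [0,-7.5,0]
  claw: [0,0,0,0,0,0,0,0]

```text
clock: 3.2
position: [432.6, -288.5, 183.5]
tcp_rot: [0.081, 2.679, -0.05]
ft_force: [1.2, -0.0, 0.2]
opening: 94.2
```

Run:
```python
from h import *
import pickle
s=st(); print(s['joints'])
c=cal('wrist'); im=manip.capture('wrist'); cv2.imwrite('pics/w2.png',im); pickle.dump(c,open('w2.pkl','wb'))
```

```text
t 3.20 pos [ 432.6 -288.5  183.5] xax [-0.894  0.049 -0.446] yax [ 0.066  0.998 -0.022] zax [ 0.444 -0.049 -0.895] F [ 1.2 -0.   0.2] op 94.2
[-0.79528379  0.09776898  1.93848143  0.41343741  0.78099073 -2.55373387]
```

View pics/w2.png

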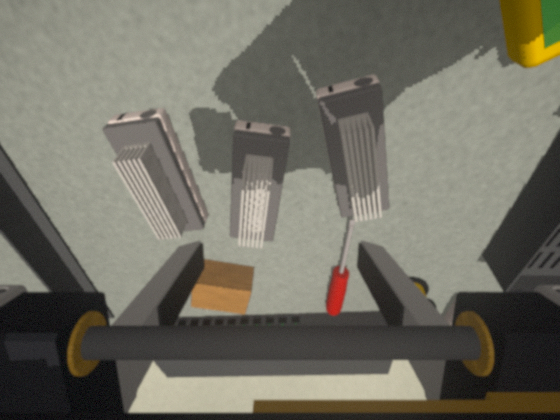

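Run:
```python
from h import *
im=cv2.imread('pics/w2.png'); crop(im,95,65,395,140,2.6,'pics/c6.png')
```

```text
(no output)
```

View pics/c6.png

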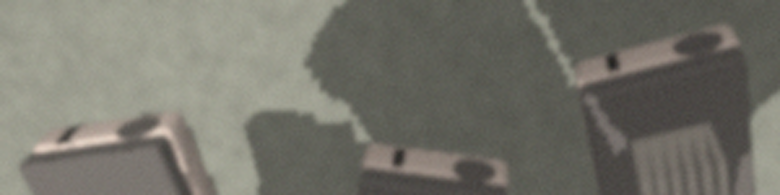

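Emit:
carry_out:
  translation:
    - [0,0,-2]
    - [0,0,-2]
    - [0,0,-2]
    - [0,0,0]
    - [0,0,0]
    - [0,0,0]
    - [0,0,0]
    - [0,0,0]
  dr:
    - [0,9,2]
    - [0,9,2]
    - [0,8.5,4]
    - [0,0,10]
    - [0,0,10]
    - [0,0,10]
    - [0,0,10]
    - [0,0,10]
  claw: [0,0,0,0,0,0,0,0]

```text
clock: 4.25
position: [414.6, -286.7, 240.1]
tcp_rot: [-1.609, -2.693, -0.003]
ft_force: [-0.1, 0.8, -0.7]
opening: 94.0
```

Run:
```python
from h import *
s=st(); print(s['joints'])
goal([467,-220,200],100.4)
goal([467,-220,200],-79.6)
```

```text
t 4.25 pos [ 414.6 -286.7  240.1] xax [-0.474  0.881  0.005] yax [ 0.881  0.474 -0.001] zax [-0.003  0.004 -1.   ] F [-0.1  0.8 -0.7] op 94.0
[-6.78146585e-01  1.89933649e-01  1.62779640e+00  1.04276975e-03
  1.32900510e+00 -1.17193164e+00]
delta cm (current tool axes) [3.37 7.78 4.02] turn deg [  0.13  -0.29 -72.12] joints [-0.68  0.19  1.63  0.    1.33 -1.17]
delta cm (current tool axes) [3.37 7.78 4.02] turn deg [  0.13  -0.29 -72.12] joints [-0.68  0.19  1.63  0.    1.33 -1.17]
```

Emit:
carry_out:
  translation:
    - [0,0,0]
    - [0,0,0]
    - [0,0,0]
    - [0,0,0]
    - [0,0,0]
    - [0,0,0]
    - [0,0,0]
    - [0,0,0]
  dr:
    - [0,0,10.4]
    - [0,0,10.4]
    - [0,0,10.4]
    - [0,0,10.4]
    - [0,0,10.4]
    - [0,0,10.4]
    - [0,0,10.4]
    - [0,0,10.4]
  claw: [0,0,0,0,0,0,0,0]

```text
clock: 5.25
position: [414.6, -286.7, 240.1]
tcp_rot: [-2.991, -0.945, 0.003]
ft_force: [-0.0, -0.1, 0.7]
opening: 94.0
```

```bash
cat >> h.py <<'E'
def go(p,xang,k=0):
    """print delta expressed in tool axes at target yaw (tool x at xang deg, tool down) and turn about tool z (deg)"""
    s=manip.observe(); m=R.from_rotvec(s['tcp_rot']).as_matrix()
    a=np.radians(xang); X=np.array([np.cos(a),np.sin(a),0]); Z=np.array([0,0,-1.]); Rt=np.c_[X,np.cross(Z,X),Z]
    rv=np.degrees(R.from_matrix(m.T@Rt).as_rotvec())
    w=np.asarray(p)-s['position']
    print('world d',w.round(1),'| now-axes cm',(m.T@w/10).round(2),'| target-axes cm',(Rt.T@w/10).round(2),'| turn',rv.round(2),'j6',s['joints'][5].round(2))
E
python3 - <<'E'
from h import *
st(); go([590,-310,160],5); go([467,-220,200],10.4)
E
```

```text
t 5.25 pos [ 414.6 -286.7  240.1] xax [ 0.818  0.575 -0.   ] yax [ 0.575 -0.818 -0.005] zax [-0.003  0.004 -1.   ] F [-0.  -0.1  0.7] op 94.0
world d [175.4 -23.3 -80.1] | now-axes cm [13.02 12.02  7.94] | target-axes cm [17.27  3.85  8.01] | turn [-0.28  0.1  30.07] j6 0.28
world d [ 52.4  66.7 -40.1] | now-axes cm [ 8.12 -2.43  4.02] | target-axes cm [ 6.36 -5.61  4.01] | turn [-0.29  0.09 24.67] j6 0.28
```

Emit:
carry_out:
  translation:
    - [0,0,0]
    - [0,0,0]
    - [0,0,0]
    - [3.5,0.8,1.6]
    - [3.5,0.8,1.6]
    - [3.5,0.8,1.6]
    - [3.5,0.8,1.6]
    - [3.4,0.7,1.6]
  dr:
    - [-0.3,0.1,10]
    - [0,0,10]
    - [0,0,10]
    - [0,0,0]
    - [0,0,0]
    - [0,0,0]
    - [0,0,0]
    - [0,0,0]
  claw: [0,0,0,0,0,0,0,0]

```text
clock: 6.25
position: [592.9, -309.2, 159.7]
tcp_rot: [-3.138, -0.148, -0.001]
ft_force: [-0.8, -0.9, -0.3]
opening: 94.0
```

Run:
```python
from h import *
import pickle
s=st(); print(s['joints'])
c=cal('wrist'); im=manip.capture('wrist'); cv2.imwrite('pics/w3.png',im); pickle.dump(c,open('w3.pkl','wb'))
```

```text
t 6.25 pos [ 592.9 -309.2  159.7] xax [0.996 0.094 0.001] yax [ 0.094 -0.996 -0.   ] zax [ 0.001  0.    -1.   ] F [-0.8 -0.9 -0.3] op 94.0
[-5.35705729e-01  6.20928795e-01  1.21776668e+00  5.77133744e-04
  1.30240186e+00  9.40501893e-01]
```

View pics/w3.png

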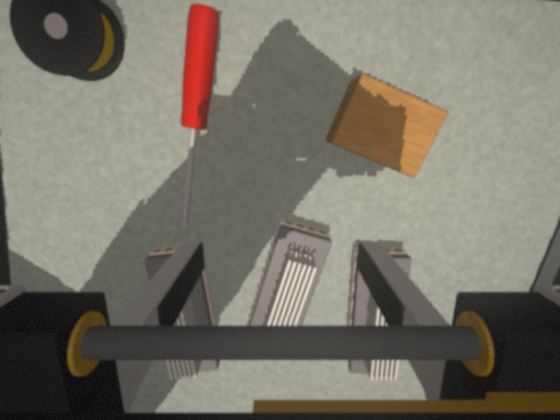

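Run:
```python
from h import *
im=manip.capture('top'); cv2.imwrite('pics/top1.png',im); crop(im,335,195,445,275,7,'pics/c7.png')
go([467.7,-219.8,56],10.4)
```

```text
world d [-125.3   88.6 -101.2] | now-axes cm [-11.61  -9.99  10.17] | target-axes cm [-10.72 -10.98  10.12] | turn [-0.14  0.11 -4.92] j6 0.94
```

View pics/c7.png

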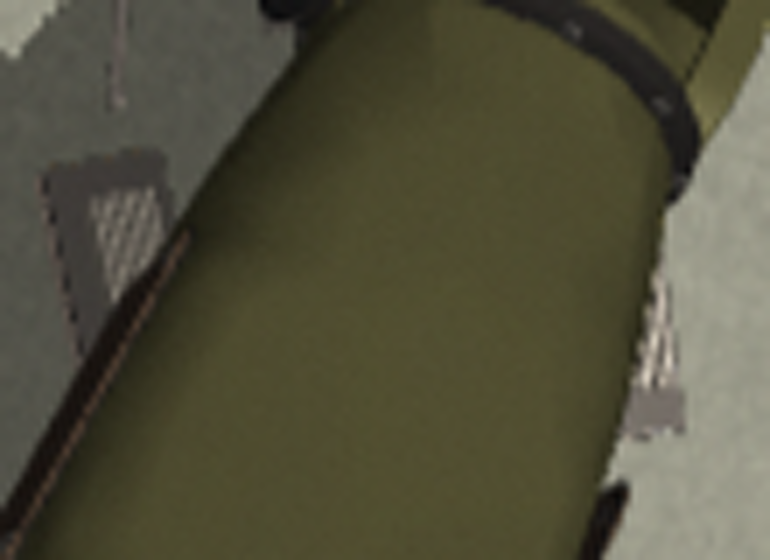

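Emit:
carry_out:
  translation:
    - [0,0,0]
    - [-3.57,-3.66,0]
    - [-3.57,-3.66,0]
    - [-3.57,-3.66,0]
    - [0,0,3]
    - [0,0,3]
    - [0,0,2.5]
    - [0,0,1.0]
  dr:
    - [-0.14,0.1,-4.9]
    - [0,0,0]
    - [0,0,0]
    - [0,0,0]
    - [0,0,0]
    - [0,0,0]
    - [0,0,0]
    - [0,0,0]
  claw: [0,0,0,0,0,0,0,0]

```text
clock: 7.35
position: [466.6, -220.2, 64.2]
tcp_rot: [3.127, 0.282, 0.004]
ft_force: [-0.3, -0.0, 0.7]
opening: 94.0
```

Run:
```python
from h import *
import pickle
s=st()
c=cal('wrist'); im=manip.capture('wrist'); cv2.imwrite('pics/w4.png',im)
go([467.7,-219.8,55],10.4)
```

```text
t 7.35 pos [ 466.6 -220.2   64.2] xax [0.984 0.179 0.002] yax [ 0.179 -0.984  0.002] zax [ 0.003 -0.001 -1.   ] F [-0.3 -0.   0.7] op 94.0
world d [ 1.1  0.3 -8.7] | now-axes cm [ 0.11 -0.01  0.87] | target-axes cm [ 0.12 -0.01  0.87] | turn [ 0.09 -0.13 -0.09] j6 0.88
```

View pics/w4.png

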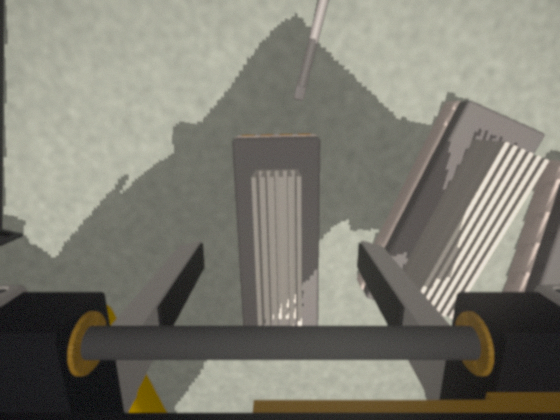

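Emit:
carry_out:
  translation:
    - [0,0,0.5]
    - [0.1,0,0.3]
    - [0,0,0]
    - [0,0,0]
    - [0,0,0]
    - [0,0,0]
    - [0,0,0]
    - [0,0,0]
  dr:
    - [0,0,0]
    - [0,0,0]
    - [0,0,0]
    - [0,0,0]
    - [0,0,0]
    - [0,0,0]
    - [0,0,0]
    - [0,0,0]
  claw: [0,0,1,1,1,1,1,1]
  newtons: 40

```text
clock: 8.4
position: [468.5, -220.0, 57.0]
tcp_rot: [3.127, 0.282, 0.007]
ft_force: [-0.7, -0.5, -0.5]
opening: 37.6
```

Run:
```python
from h import *
s=st()
S=np.array([544.6,94.4,np.radians(-3.3)])
for l in ([25,78,0],[30,83,0]): print(tf(S,[l]))
p=tf(S,[[15,70,0]])[0]; p[2]=190
go(p,-3.3)
```

```text
t 8.40 pos [ 468.5 -220.    57. ] xax [0.984 0.179 0.004] yax [ 0.179 -0.984  0.003] zax [ 0.005 -0.002 -1.   ] F [-0.7 -0.5 -0.5] op 37.6
[[574.04853952 170.83156102   0.        ]]
[[579.32806874 175.53544997   0.        ]]
world d [ 95.1 383.4 133. ] | now-axes cm [ 16.28 -35.99 -13.32] | target-axes cm [  7.29 -38.83 -13.3 ] | turn [ 0.12 -0.26 13.61] j6 0.88
```

Emit:
carry_out:
  translation:
    - [0,0,0]
    - [0,0,0]
    - [0,0,0]
    - [0,0,-2]
    - [0,0,-3]
    - [0,0,-3]
    - [0,0,-3]
    - [0,0,-2]
  dr:
    - [0,0,0]
    - [0,0,0]
    - [0,0,0]
    - [0.1,-0.3,0]
    - [0,0,4.5]
    - [0,0,4.5]
    - [0,0,4.6]
    - [0,0,0]
  claw: [1,1,1,1,1,1,1,1]

```text
clock: 9.4
position: [468.5, -220.0, 188.0]
tcp_rot: [3.139, -0.092, -0.001]
ft_force: [-0.1, 0.0, -3.9]
opening: 25.9
```

Run:
```python
from h import *
s=st()
S=np.array([544.6,94.4,np.radians(-3.3)])
p=tf(S,[[15,70,0]])[0]; p[2]=190
go(p,-3.3)
```

```text
t 9.40 pos [ 468.5 -220.   188. ] xax [ 0.998 -0.059 -0.   ] yax [-0.059 -0.998  0.002] zax [-0.    -0.002 -1.   ] F [-0.1  0.  -3.9] op 25.9
world d [ 95.1 383.4   2. ] | now-axes cm [  7.25 -38.83  -0.26] | target-axes cm [  7.29 -38.82  -0.2 ] | turn [ 0.09  0.02 -0.06] j6 1.12
```

Emit:
carry_out:
  translation:
    - [0.91,-4.85,0]
    - [0.91,-4.85,0]
    - [0.91,-4.85,0]
    - [0.91,-4.85,0]
    - [0.91,-4.85,0]
    - [0.91,-4.85,0]
    - [0.91,-4.85,0]
    - [0.91,-4.85,0]
  dr:
    - [0,0,0]
    - [0,0,0]
    - [0,0,0]
    - [0,0,0]
    - [0,0,0]
    - [0,0,0]
    - [0,0,0]
    - [0,0,0]
  claw: [1,1,1,1,1,1,1,1]

```text
clock: 10.4
position: [563.5, 164.8, 186.0]
tcp_rot: [3.139, -0.09, -0.002]
ft_force: [1.0, -0.9, -4.5]
opening: 26.2
```

Run:
```python
from h import *
import pickle
s=st()
S=np.array([544.6,94.4,np.radians(-3.3)])
p=tf(S,[[20,74,0]])[0]; p[2]=57+38
go(p,-3.3)
c=cal('wrist'); im=manip.capture('wrist'); cv2.imwrite('pics/w5.png',im); pickle.dump(c,open('w5.pkl','wb'))
im=manip.capture('top'); cv2.imwrite('pics/t5.png',im)
```

```text
t 10.40 pos [563.5 164.8 186. ] xax [ 0.998 -0.057 -0.001] yax [-0.057 -0.998  0.002] zax [-0.002 -0.001 -1.   ] F [ 1.  -0.9 -4.5] op 26.2
world d [  5.4   2.3 -91. ] | now-axes cm [ 0.53 -0.28  9.1 ] | target-axes cm [ 0.52 -0.26  9.1 ] | turn [0.09 0.08 0.01] j6 1.85
```

View pics/w5.png

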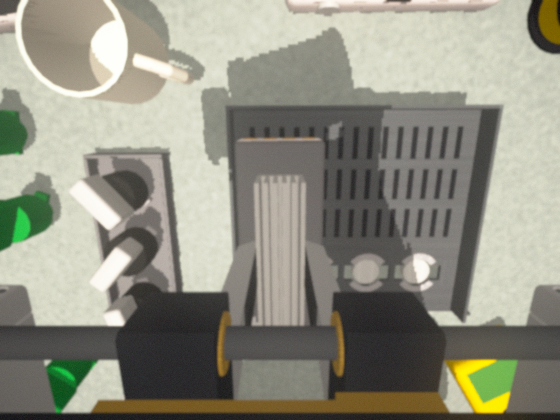

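View pics/t5.png

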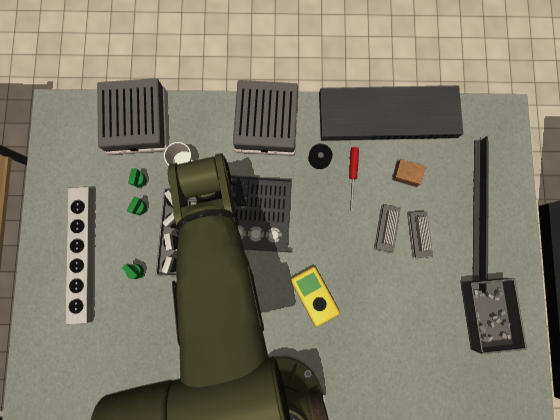

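Emit:
carry_out:
  translation:
    - [0.5,-0.3,2]
    - [0,0,2.5]
    - [0,0,2]
    - [0,0,1.2]
    - [0,0,0.8]
    - [0,0,0.3]
    - [0,0,0.2]
    - [0,0,0]
  dr:
    - [0.1,0.1,0]
    - [0,0,0]
    - [0,0,0]
    - [0,0,0]
    - [0,0,0]
    - [0,0,0]
    - [0,0,0]
    - [0,0,0]
  claw: [1,1,1,1,1,1,1,1]

```text
clock: 11.5
position: [568.8, 166.1, 96.9]
tcp_rot: [-3.14, 0.09, -0.002]
ft_force: [0.8, -0.1, -4.0]
opening: 25.4
```

Run:
```python
from h import *
s=st()
S=np.array([544.6,94.4,np.radians(-3.3)])
for l in ([35,74],[35,88]):
  p=tf(S,[l+[0]])[0]; p[2]=94; go(p,-3.3)
```

```text
t 11.50 pos [568.8 166.1  96.9] xax [ 0.998 -0.057  0.002] yax [-0.057 -0.998 -0.001] zax [ 0.002  0.001 -1.   ] F [ 0.8 -0.1 -4. ] op 25.4
world d [15.   0.2 -2.9] | now-axes cm [ 1.5  -0.11  0.29] | target-axes cm [ 1.5  -0.11  0.29] | turn [-0.05 -0.09  0.01] j6 1.85
world d [15.8 14.2 -2.9] | now-axes cm [ 1.5  -1.51  0.29] | target-axes cm [ 1.5  -1.51  0.29] | turn [-0.05 -0.09  0.01] j6 1.85
```

Emit:
carry_out:
  translation:
    - [0,-0.3,0.15]
    - [0.3,-0.3,0.1]
    - [0.3,-0.3,0]
    - [0.3,-0.3,0]
    - [0.3,-0.1,0]
    - [0,-0.1,0]
    - [0,-0.1,0]
    - [0,-0.1,0]
  dr:
    - [0,0,0]
    - [0,0,0]
    - [0,0,0]
    - [0,0,0]
    - [0,0,0]
    - [0,0,0]
    - [0,0,0]
    - [0,0,0]
  claw: [1,1,1,1,1,1,1,1]

```text
clock: 12.5
position: [581.4, 180.4, 94.1]
tcp_rot: [3.139, -0.091, 0.001]
ft_force: [-2.7, -11.5, -0.7]
opening: 25.8
```

Run:
```python
from h import *
s=st(); print(s['torque'])
S=np.array([544.6,94.4,np.radians(-3.3)])
for l in ([35,74],[35,88]):
  p=tf(S,[l+[0]])[0]; p[2]=94; go(p,-3.3)
```

```text
t 12.50 pos [581.4 180.4  94.1] xax [ 0.998 -0.058  0.   ] yax [-0.058 -0.998  0.001] zax [ 0.    -0.001 -1.   ] F [ -2.7 -11.5  -0.7] op 25.8
[-2.30627426  0.5865823  -0.20713587]
world d [  2.4 -14.1  -0.1] | now-axes cm [0.32 1.39 0.01] | target-axes cm [0.32 1.4  0.01] | turn [ 0.07 -0.02 -0.01] j6 1.87
world d [ 3.2 -0.1 -0.1] | now-axes cm [ 0.32 -0.01  0.01] | target-axes cm [ 0.32 -0.    0.01] | turn [ 0.07 -0.02 -0.01] j6 1.87
```

Emit:
carry_out:
  translation:
    - [0.1,0,0]
    - [0.1,0,0]
    - [0.1,0,0]
    - [0.1,0,0]
    - [0.1,0,0]
    - [0.1,0,0]
    - [0,0,0]
    - [0,0,0]
  dr:
    - [0,0,0]
    - [0,0,0]
    - [0,0,0]
    - [0,0,0]
    - [0,0,0]
    - [0,0,0]
    - [0,0,0]
    - [0,0,0]
  claw: [1,1,1,1,1,1,1,1]

```text
clock: 13.5
position: [585.4, 180.1, 93.6]
tcp_rot: [3.139, -0.091, -0.008]
ft_force: [-17.4, -7.7, 4.4]
opening: 25.4
```

Run:
```python
from h import *
s=st(); print(s['torque'])
S=np.array([544.6,94.4,np.radians(-3.3)])
p=tf(S,[[35,88,0]])[0]; p[2]=94; go(p,-3.3)
```

```text
t 13.50 pos [585.4 180.1  93.6] xax [ 0.998 -0.058 -0.005] yax [-0.058 -0.998  0.002] zax [-0.005 -0.002 -1.   ] F [-17.4  -7.7   4.4] op 25.4
[-1.51061669  3.25109364 -0.17377449]
world d [-0.8  0.1  0.4] | now-axes cm [-0.08 -0.01 -0.04] | target-axes cm [-0.08 -0.01 -0.04] | turn [ 0.1   0.29 -0.01] j6 1.87
```

Emit:
carry_out:
  translation:
    - [0,0,0]
    - [0,0,0]
    - [0,0,0]
    - [0,0,0]
    - [0,0,-2]
    - [0,0,-4]
    - [0,0,-5]
    - [0,4,0]
  dr:
    - [0,0,0]
    - [0,0,0]
    - [0,0,0]
    - [0,0,0]
    - [0,0,0]
    - [0,0,0]
    - [0,0,0]
    - [0,0,0]
  claw: [0.55,0.55,0.55,0.55,0.55,0.55,0.3,0]

```text
clock: 14.5
position: [586.4, 142.4, 208.2]
tcp_rot: [-3.138, 0.086, -0.012]
ft_force: [0.7, -0.2, -0.7]
opening: 58.7
```

Run:
```python
from h import *
import pickle
s=st()
c=cal('wrist'); im=manip.capture('wrist'); cv2.imwrite('pics/w6.png',im); pickle.dump(c,open('w6.pkl','wb'))
go([503.5,-324,190],-10.3)
```

```text
t 14.50 pos [586.4 142.4 208.2] xax [ 0.998 -0.055  0.008] yax [-0.055 -0.999 -0.003] zax [ 0.008  0.002 -1.   ] F [ 0.7 -0.2 -0.7] op 58.7
world d [ -82.1 -461.3  -15.9] | now-axes cm [-5.53 46.52  1.55] | target-axes cm [ 0.17 46.85  1.59] | turn [-0.04 -0.25  6.98] j6 1.8
```

View pics/w6.png

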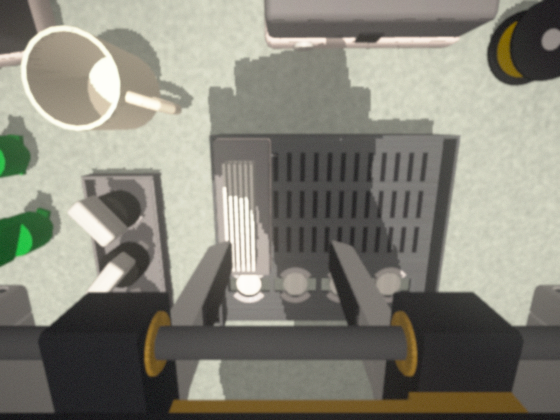

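Emit:
carry_out:
  translation:
    - [0,0,0]
    - [0,5.8,0]
    - [0,5.8,0]
    - [0,5.8,0]
    - [0,5.8,0]
    - [0,5.8,0]
    - [0,5.8,0.5]
    - [0,5.8,1]
  dr:
    - [0,-0.3,7]
    - [0,0,0]
    - [0,0,0]
    - [0,0,0]
    - [0,0,0]
    - [0,0,0]
    - [0,0,0]
    - [0,0,0]
  claw: [0,0,0,0,0,0,0,0]

```text
clock: 15.55
position: [512.1, -260.3, 189.0]
tcp_rot: [-3.128, 0.282, 0.005]
ft_force: [0.4, 1.0, -0.3]
opening: 94.2
```

Run:
```python
from h import *
import pickle
s=st()
c=cal('wrist'); im=manip.capture('wrist'); cv2.imwrite('pics/w7.png',im); pickle.dump(c,open('w7.pkl','wb'))
go([503.5,-324,57],-10.3)
print(proj(c,tf([503.5,-324,np.radians(-10.3)],np.r_[SINK,CASE])).round(0).tolist())
```

```text
t 15.55 pos [ 512.1 -260.3  189. ] xax [ 0.984 -0.179 -0.003] yax [-0.179 -0.984 -0.   ] zax [-0.003  0.001 -1.   ] F [ 0.4  1.  -0.3] op 94.2
world d [  -6.6  -58.3 -130.1] | now-axes cm [ 0.49  5.85 13.01] | target-axes cm [ 0.39  5.86 13.01] | turn [ 0.03  0.32 -0.21] j6 1.21
[[338.0, 150.0], [367.0, 150.0], [360.0, 254.0], [333.0, 254.0], [320.0, 127.0], [376.0, 127.0], [365.0, 260.0], [315.0, 260.0]]
```

View pics/w7.png

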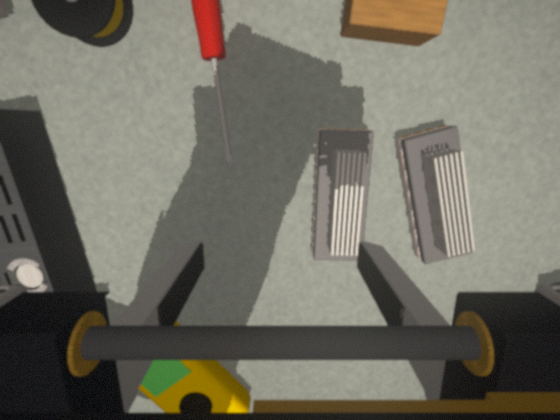

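Emit:
carry_out:
  translation:
    - [0.2,3,1]
    - [0.2,2.75,3]
    - [0,0,4]
    - [0,0,3]
    - [0,0,1.4]
    - [0,0,0.6]
    - [0,0,0]
    - [0,0,0]
  dr:
    - [0,0.3,0]
    - [0,0,0]
    - [0,0,0]
    - [0,0,0]
    - [0,0,0]
    - [0,0,0]
    - [0,0,0]
    - [0,0,0]
  claw: [0.2,0.2,0.2,0.2,0.2,0.2,0.2,1]

```text
clock: 16.6
position: [506.8, -315.9, 59.9]
tcp_rot: [3.128, -0.282, 0.004]
ft_force: [0.3, 0.4, -0.7]
opening: 68.3
```

Run:
```python
from h import *
s=st();go([503.5,-324,57],-10.3)
im=manip.capture('wrist'); cv2.imwrite('pics/w8.png',im)
```

```text
t 16.60 pos [ 506.8 -315.9   59.9] xax [ 0.984 -0.179  0.002] yax [-0.179 -0.984  0.   ] zax [ 0.002 -0.001 -1.   ] F [ 0.3  0.4 -0.7] op 68.3
world d [-3.3 -8.1 -2.9] | now-axes cm [-0.18  0.85  0.29] | target-axes cm [-0.18  0.85  0.29] | turn [ 0.01 -0.14  0.02] j6 1.13
```

View pics/w8.png

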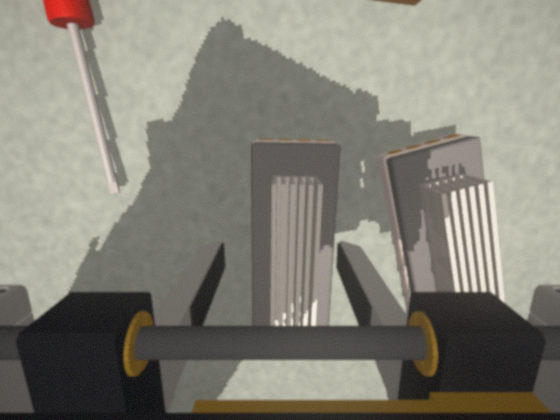

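Emit:
carry_out:
  translation:
    - [-0.2,0.8,0.25]
    - [0,0,0]
    - [0,0,0]
    - [0,0,0]
    - [0,0,0]
    - [0,0,0]
    - [0,0,0]
    - [0,0,0]
  dr:
    - [0,0,0]
    - [0,0,0]
    - [0,0,0]
    - [0,0,0]
    - [0,0,0]
    - [0,0,0]
    - [0,0,0]
    - [0,0,0]
  claw: [0.4,1,1,1,1,1,1,1]

```text
clock: 17.65
position: [503.0, -323.1, 56.4]
tcp_rot: [-3.128, 0.282, -0.002]
ft_force: [0.6, 1.3, 0.3]
opening: 26.0
```

Emit:
carry_out:
  translation:
    - [0,0,0]
    - [0,0,-2]
    - [0,0,-3]
    - [0,0,-3]
    - [0,0,-3]
    - [0,0,-2]
    - [0,0,0]
    - [0,0,0]
  dr:
    - [0,0,0]
    - [0,0,0]
    - [0,0,0]
    - [0,0,-3.5]
    - [0,0,-3.5]
    - [0,0,0]
    - [0,0,0]
    - [0,0,0]
  claw: [1,1,1,1,1,1,1,1]

```text
clock: 18.65
position: [502.3, -323.0, 185.5]
tcp_rot: [-3.139, 0.09, 0.0]
ft_force: [-1.0, 0.5, -6.4]
opening: 26.0
```

Run:
```python
from h import *
s=st()
S=np.array([545.4,94.4,np.radians(-3.3)])
p=tf(S,[[20,26,0]])[0]; p[2]=190
go(p,-3.3)
T=cal('top');im=manip.capture('top'); cv2.imwrite('pics/t6.png',im); crop(im,200,165,300,255,7,'pics/c8.png')
```

```text
t 18.65 pos [ 502.3 -323.   185.5] xax [ 0.998 -0.058 -0.   ] yax [-0.058 -0.998 -0.001] zax [-0.     0.001 -1.   ] F [-1.   0.5 -6.4] op 26.0
world d [ 64.5 442.2   4.5] | now-axes cm [  3.89 -44.52  -0.4 ] | target-axes cm [  3.9  -44.52  -0.45] | turn [-0.06  0.01 -0.  ] j6 1.0
```

View pics/c8.png

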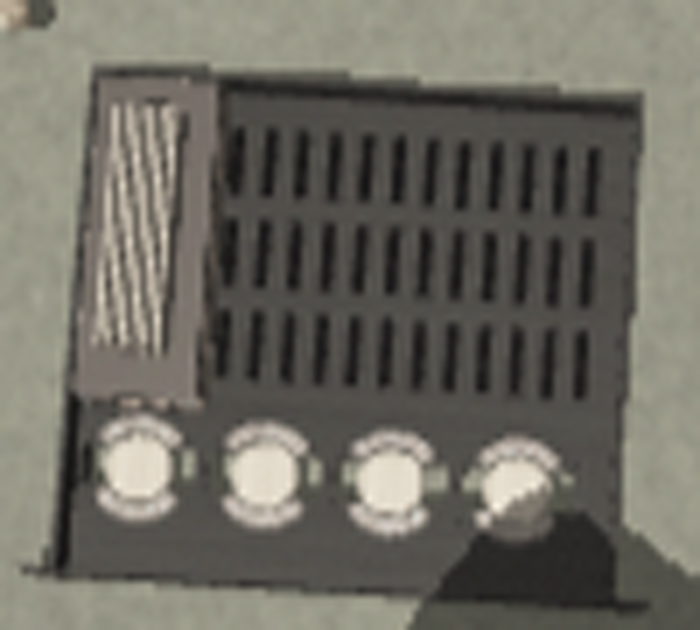

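Emit:
carry_out:
  translation:
    - [0.49,-5.56,-0.05]
    - [0.49,-5.56,-0.05]
    - [0.49,-5.56,-0.05]
    - [0.49,-5.56,-0.05]
    - [0.49,-5.56,-0.05]
    - [0.49,-5.56,-0.05]
    - [0.49,-5.56,-0.05]
    - [0.49,-5.56,-0.05]
  dr:
    - [0,0,0]
    - [0,0,0]
    - [0,0,0]
    - [0,0,0]
    - [0,0,0]
    - [0,0,0]
    - [0,0,0]
    - [0,0,0]
  claw: [1,1,1,1,1,1,1,1]

```text
clock: 19.7
position: [567.1, 120.3, 189.7]
tcp_rot: [3.14, -0.09, -0.001]
ft_force: [0.9, -0.5, -5.8]
opening: 25.8
```

Run:
```python
from h import *
s=st()
S=np.array([545.4,94.4,np.radians(-3.3)])
p=tf(S,[[20,24,0]])[0]; p[2]=96
go(p,-3.3)
im=manip.capture('wrist'); cv2.imwrite('pics/w9.png',im)
```

```text
t 19.70 pos [567.1 120.3 189.7] xax [ 0.998 -0.058 -0.   ] yax [-0.058 -0.998  0.   ] zax [-0.  0. -1.] F [ 0.9 -0.5 -5.8] op 25.8
world d [ -0.4  -3.1 -93.7] | now-axes cm [-0.02  0.31  9.37] | target-axes cm [-0.02  0.31  9.37] | turn [0.   0.02 0.  ] j6 1.77
```

View pics/w9.png

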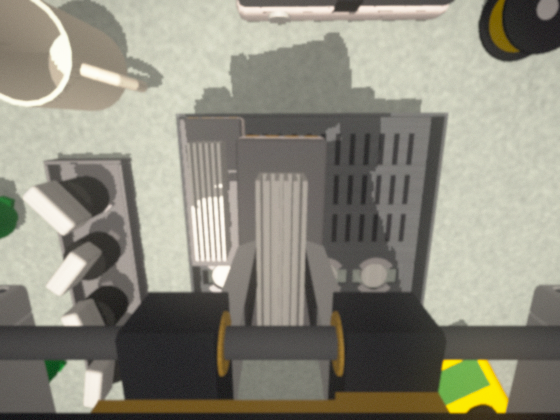

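Emit:
carry_out:
  translation:
    - [0,0.3,2]
    - [0,0,2.5]
    - [0,0,2.2]
    - [0,0,1.6]
    - [0,0,0.9]
    - [0,0,0.3]
    - [0,0,0]
    - [0,0,0]
  dr:
    - [0,0,0]
    - [0,0,0]
    - [0,0,0]
    - [0,0,0]
    - [0,0,0]
    - [0,0,0]
    - [0,0,0]
    - [0,0,0]
  claw: [1,1,1,1,1,1,1,1]

```text
clock: 20.75
position: [567.7, 115.6, 96.1]
tcp_rot: [-3.14, 0.09, -0.003]
ft_force: [0.5, 0.4, -5.7]
opening: 25.6
```

Emit:
carry_out:
  translation:
    - [0.4,-0.25,0.05]
    - [0.4,-0.25,0]
    - [0.4,-0.2,0]
    - [0,-0.1,0]
    - [0,-0.1,0]
    - [0,-0.1,0]
    - [0,-0.1,0]
    - [0,0,0]
  dr:
    - [0,0,0]
    - [0,0,0]
    - [0,0,0]
    - [0,0,0]
    - [0,0,0]
    - [0,0,0]
    - [0,0,0]
    - [0,0,0]
  claw: [1,1,1,1,1,1,1,1]

```text
clock: 21.75
position: [580.0, 125.7, 95.0]
tcp_rot: [3.14, -0.09, 0.002]
ft_force: [0.5, -0.9, -5.6]
opening: 25.6
```

Run:
```python
from h import *
s=st()
S=np.array([545.4,94.4,np.radians(-3.3)])
p=tf(S,[[35,34,0]])[0]; p[2]=93
go(p,-3.3)
```

```text
t 21.75 pos [580.  125.7  95. ] xax [ 0.998 -0.057  0.001] yax [-0.057 -0.998  0.   ] zax [ 0.001 -0.    -1.   ] F [ 0.5 -0.9 -5.6] op 25.6
world d [ 2.3  0.6 -2. ] | now-axes cm [ 0.23 -0.07  0.2 ] | target-axes cm [ 0.23 -0.07  0.2 ] | turn [ 0.   -0.06  0.02] j6 1.78
```

Emit:
carry_out:
  translation:
    - [0,0,0.15]
    - [0,-0.1,0.05]
    - [0,-0.1,0]
    - [0,-0.1,0]
    - [0.1,0,0]
    - [0.15,0,0]
    - [0.15,0,0]
    - [0.1,0,0]
  dr:
    - [0,0,0]
    - [0,0,0]
    - [0,0,0]
    - [0,0,0]
    - [0,0,0]
    - [0,0,0]
    - [0,0,0]
    - [0,0,0]
  claw: [1,1,1,1,1,1,1,1]

```text
clock: 22.75
position: [581.6, 126.4, 92.7]
tcp_rot: [3.136, -0.091, -0.015]
ft_force: [-36.3, -18.8, 17.4]
opening: 25.7
```

Run:
```python
from h import *
s=st()
S=np.array([545.4,94.4,np.radians(-3.3)])
p=tf(S,[[35,34,0]])[0]; p[2]=93
go(p,-3.3)
```

```text
t 22.75 pos [581.6 126.4  92.7] xax [ 0.998 -0.058 -0.009] yax [-0.058 -0.998  0.005] zax [-0.01  -0.004 -1.   ] F [-36.3 -18.8  17.4] op 25.7
world d [ 0.7 -0.1  0.3] | now-axes cm [ 0.07  0.01 -0.03] | target-axes cm [ 0.07  0.01 -0.03] | turn [ 0.26  0.54 -0.02] j6 1.78
```

Emit:
carry_out:
  translation:
    - [0,0,0]
    - [0,0,0]
    - [0,0,0]
    - [0,0,0]
    - [0,0,-2]
    - [0,0,-4]
    - [0,0,-5]
    - [0,5,0]
  dr:
    - [0,0,0]
    - [0,0,0]
    - [0,0,0]
    - [0,0,0]
    - [0,0,0]
    - [0,0,0]
    - [0,0,0]
    - [0,0,0]
  claw: [0.58,0.58,0.58,0.58,0.58,0.58,0.3,0]

```text
clock: 23.75
position: [583.5, 80.2, 207.1]
tcp_rot: [-3.139, 0.084, -0.013]
ft_force: [0.3, 0.2, -0.9]
opening: 56.0
```

Run:
```python
from h import *
s=st()
go([485.1,-423.9,190],4.8)
go([485.1,-423.9,190],-3.3)
```

```text
t 23.75 pos [583.5  80.2 207.1] xax [ 0.999 -0.054  0.008] yax [-0.054 -0.999 -0.002] zax [ 0.008  0.001 -1.   ] F [ 0.3  0.2 -0.9] op 56.0
world d [ -98.4 -504.1  -17.1] | now-axes cm [-7.14 50.87  1.57] | target-axes cm [-14.03  49.41   1.71] | turn [-0.06 -0.46 -7.87] j6 1.7
world d [ -98.4 -504.1  -17.1] | now-axes cm [-7.14 50.87  1.57] | target-axes cm [-6.92 50.9   1.71] | turn [-0.09 -0.46  0.23] j6 1.7
```

Emit:
carry_out:
  translation:
    - [0,0,0]
    - [-1.6,5.6,0]
    - [-1.6,5.6,0]
    - [-1.6,5.6,0]
    - [-1.6,5.6,0]
    - [-1.6,5.6,0]
    - [-1.6,5.6,0]
    - [-1.6,5.6,0]
  dr:
    - [0,-0.4,-7.9]
    - [0,0,0]
    - [0,0,0]
    - [0,0,0]
    - [0,0,0]
    - [0,0,0]
    - [0,0,0]
    - [0,0,0]
  claw: [0,0,0,0,0,0,0,0]

```text
clock: 24.75
position: [501.5, -322.9, 203.6]
tcp_rot: [-3.139, -0.126, 0.008]
ft_force: [1.3, 0.4, 0.4]
opening: 93.7
```

Run:
```python
from h import *
s=st()
c=cal('wrist'); im=manip.capture('wrist'); cv2.imwrite('pics/w10.png',im)
go([485.1,-423.9,57],4.8)
print(proj(c,tf([485.1,-423.9,np.radians(4.8)],np.r_[SINK,CASE])).round(0).tolist())
im=manip.capture('top'); cv2.imwrite('pics/t7.png',im); crop(im,200,165,300,255,7,'pics/c9.png')
```

```text
t 24.75 pos [ 501.5 -322.9  203.6] xax [ 0.997  0.08  -0.005] yax [ 0.08  -0.997 -0.   ] zax [-0.005 -0.    -1.   ] F [1.3 0.4 0.4] op 93.7
world d [ -14.5  -95.4 -146.3] | now-axes cm [-2.09  9.39 14.65] | target-axes cm [-2.25  9.38 14.63] | turn [ 0.05  0.35 -0.41] j6 0.85
[[371.0, 178.0], [398.0, 178.0], [389.0, 272.0], [364.0, 272.0], [351.0, 154.0], [404.0, 154.0], [391.0, 277.0], [344.0, 277.0]]
```

View pics/w10.png

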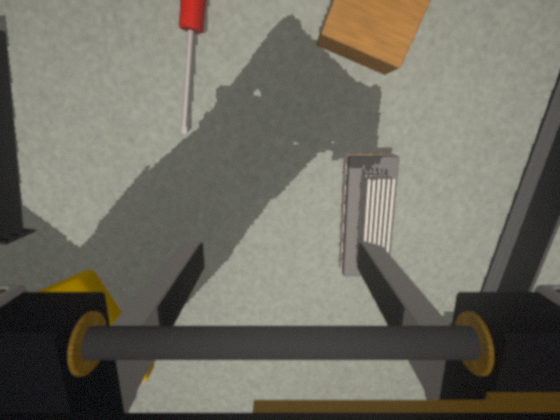

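View pics/c9.png

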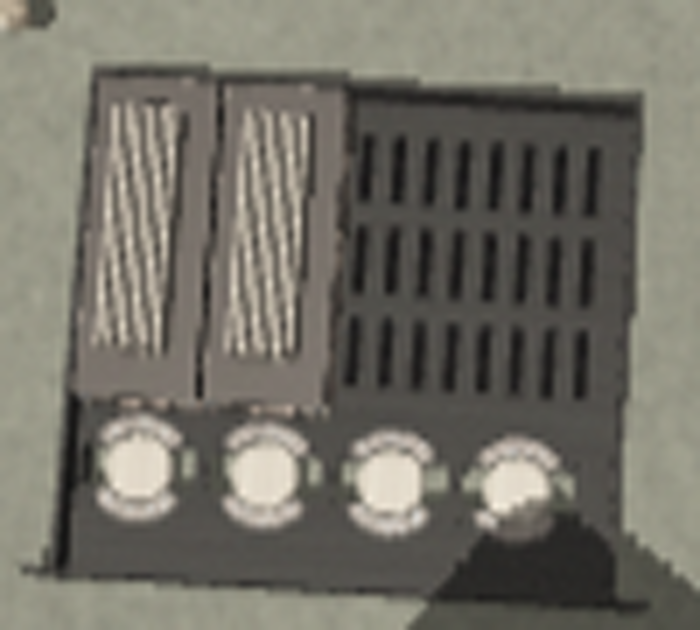

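Emit:
carry_out:
  translation:
    - [-0.8,3.1,0]
    - [-0.8,3.0,1]
    - [-0.6,3.0,2]
    - [0,0,3.5]
    - [0,0,3.5]
    - [0,0,2.5]
    - [0,0,1.5]
    - [0,0,0]
  dr:
    - [0,0.35,-0.4]
    - [0,0,0]
    - [0,0,0]
    - [0,0,0]
    - [0,0,0]
    - [0,0,0]
    - [0,0,0]
    - [0,0,0]
  claw: [0.2,0.2,0.2,0.2,0.2,0.2,0.2,0.2]

```text
clock: 25.85
position: [487.9, -413.0, 62.9]
tcp_rot: [-3.137, -0.138, 0.001]
ft_force: [0.0, -0.6, 0.1]
opening: 75.6
```

Run:
```python
from h import *
s=st();go([485.1,-423.9,57],4.8)
im=manip.capture('wrist'); cv2.imwrite('pics/w11.png',im)
```

```text
t 25.85 pos [ 487.9 -413.    62.9] xax [ 0.996  0.088 -0.001] yax [ 0.088 -0.996 -0.002] zax [-0.001  0.002 -1.   ] F [ 0.  -0.6  0.1] op 75.6
world d [ -2.8 -10.9  -5.9] | now-axes cm [-0.37  1.06  0.58] | target-axes cm [-0.37  1.06  0.59] | turn [-0.09  0.03  0.23] j6 0.72
```

View pics/w11.png

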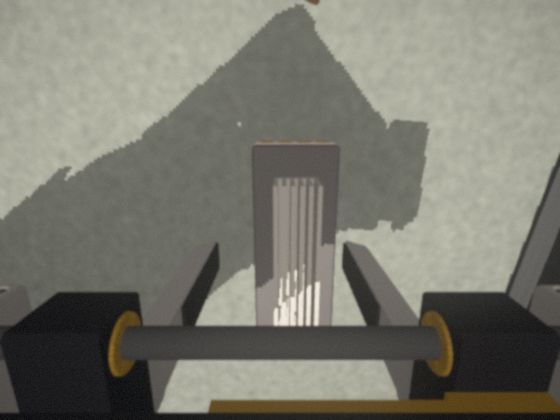

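Emit:
carry_out:
  translation:
    - [-0.3,0.9,0.3]
    - [0,0,0.3]
    - [0,0,0]
    - [0,0,0]
    - [0,0,0]
    - [0,0,0]
    - [0,0,0]
    - [0,0,0]
  dr:
    - [0,0,0]
    - [0,0,0]
    - [0,0,0]
    - [0,0,0]
    - [0,0,0]
    - [0,0,0]
    - [0,0,0]
    - [0,0,0]
  claw: [0.3,1,1,1,1,1,1,1]

```text
clock: 26.9
position: [485.7, -422.6, 57.5]
tcp_rot: [-3.138, -0.137, -0.0]
ft_force: [-0.4, 2.3, 2.5]
opening: 25.4
```

Emit:
carry_out:
  translation:
    - [0,0,0]
    - [0,0,-2]
    - [0,0,-3]
    - [0,0,-3]
    - [0,0,-3]
    - [0,0,-2]
    - [0,0,0]
    - [0,0,0]
  dr:
    - [0,0,0]
    - [0,0,0]
    - [0,0,0]
    - [0,0,4.1]
    - [0,0,4.1]
    - [0,0,0]
    - [0,0,0]
    - [0,0,0]
  claw: [1,1,1,1,1,1,1,1]

```text
clock: 27.9
position: [485.3, -422.6, 186.6]
tcp_rot: [-3.139, 0.087, 0.001]
ft_force: [-0.2, -0.1, -3.5]
opening: 25.8
```

Run:
```python
from h import *
s=st()
S=np.array([545.4,94.4,np.radians(-3.3)])
p=tf(S,[[20,-30,0]])[0]; p[2]=190
go(p,-3.3)
```

```text
t 27.90 pos [ 485.3 -422.6  186.6] xax [ 0.998 -0.056 -0.001] yax [-0.056 -0.998 -0.002] zax [-0.001  0.002 -1.   ] F [-0.2 -0.1 -3.5] op 25.8
world d [ 78.4 485.9   3.4] | now-axes cm [  5.12 -48.95  -0.28] | target-axes cm [  5.03 -48.96  -0.34] | turn [-0.09  0.06  0.11] j6 0.85
```

Emit:
carry_out:
  translation:
    - [0.63,-6.1,0]
    - [0.63,-6.1,0]
    - [0.63,-6.1,0]
    - [0.63,-6.1,0]
    - [0.63,-6.1,0]
    - [0.63,-6.1,0]
    - [0.63,-6.1,0]
    - [0.63,-6.1,0]
  dr:
    - [0,0,0.1]
    - [0,0,0]
    - [0,0,0]
    - [0,0,0]
    - [0,0,0]
    - [0,0,0]
    - [0,0,0]
    - [0,0,0]
  claw: [1,1,1,1,1,1,1,1]

```text
clock: 28.9
position: [563.5, 63.4, 186.8]
tcp_rot: [-3.14, 0.09, 0.002]
ft_force: [1.7, 0.4, -4.1]
opening: 25.6
```

Run:
```python
from h import *
s=st()
S=np.array([545.4,94.4,np.radians(-3.3)])
p=tf(S,[[20,-30,0]])[0]; p[2]=97
go(p,-3.3)
im=manip.capture('wrist'); cv2.imwrite('pics/w12.png',im)
```

```text
t 28.90 pos [563.5  63.4 186.8] xax [ 0.998 -0.057 -0.001] yax [-0.057 -0.998 -0.   ] zax [-0.001  0.001 -1.   ] F [ 1.7  0.4 -4.1] op 25.6
world d [  0.1  -0.1 -89.8] | now-axes cm [0.03 0.02 8.98] | target-axes cm [0.01 0.01 8.98] | turn [-0.03  0.08  0.01] j6 1.68
```

View pics/w12.png

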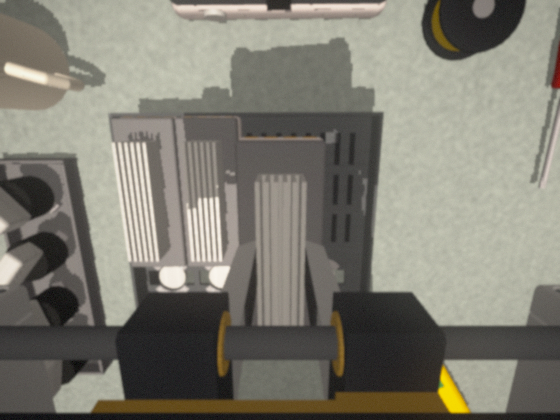

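Run:
```python
from h import *
im=cv2.imread('pics/w12.png'); crop(im,100,100,260,290,4,'pics/c10.png')
```

```text
(no output)
```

View pics/c10.png

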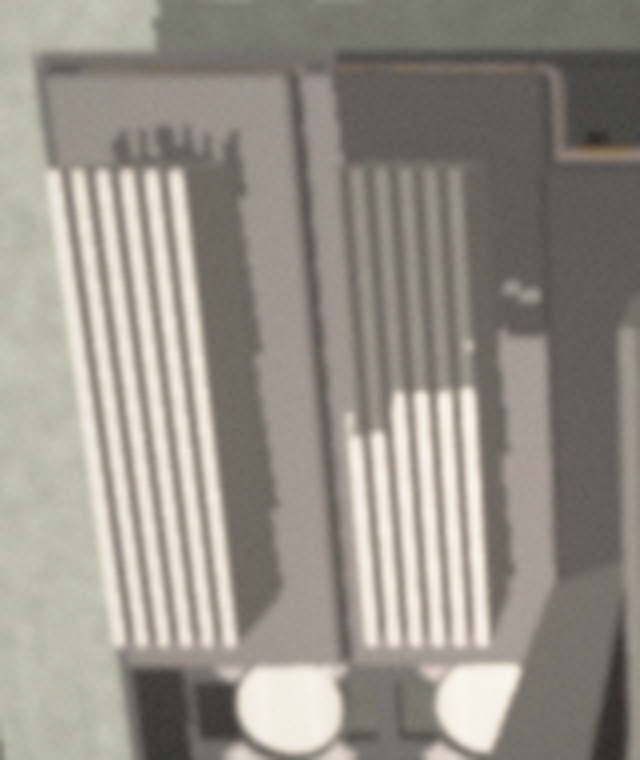

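Emit:
carry_out:
  translation:
    - [0,0,2]
    - [0,0,2.5]
    - [0,0,2.2]
    - [0,0,1.3]
    - [0,0,0.6]
    - [0,0,0.3]
    - [0.4,-0.1,0]
    - [0.4,-0.3,0]
  dr:
    - [0,0,0]
    - [0,0,0]
    - [0,0,0]
    - [0,0,0]
    - [0,0,0]
    - [0,0,0]
    - [0,0,0]
    - [0,0,0]
  claw: [1,1,1,1,1,1,1,1]

```text
clock: 29.95
position: [572.7, 65.1, 99.3]
tcp_rot: [-3.139, 0.09, -0.002]
ft_force: [-0.2, 0.3, -3.5]
opening: 26.1
```

Run:
```python
from h import *
s=st()
S=np.array([545.4,94.4,np.radians(-3.3)])
p=tf(S,[[35,-20,0]])[0]; p[2]=94
go(p,-3.3)
```

```text
t 29.95 pos [572.7  65.1  99.3] xax [ 0.998 -0.058  0.001] yax [-0.058 -0.998 -0.001] zax [ 0.001  0.001 -1.   ] F [-0.2  0.3 -3.5] op 26.1
world d [ 6.5  7.3 -5.3] | now-axes cm [ 0.6  -0.76  0.54] | target-axes cm [ 0.61 -0.77  0.53] | turn [-0.05 -0.07 -0.  ] j6 1.68
```

Emit:
carry_out:
  translation:
    - [0.3,-0.3,0.2]
    - [0,-0.3,0.2]
    - [0,-0.1,0.15]
    - [0,-0.1,0]
    - [0,-0.1,0]
    - [0,-0.05,0]
    - [0.1,0,0]
    - [0.1,0,0]
  dr:
    - [0,0,0]
    - [0,0,0]
    - [0,0,0]
    - [0,0,0]
    - [0,0,0]
    - [0,0,0]
    - [0,0,0]
    - [0,0,0]
  claw: [1,1,1,1,1,1,1,1]

```text
clock: 30.95
position: [576.0, 72.5, 93.5]
tcp_rot: [3.138, -0.09, -0.007]
ft_force: [-19.9, -14.1, 12.2]
opening: 25.7
```

Run:
```python
from h import *
s=st()
S=np.array([545.4,94.4,np.radians(-3.3)])
p=tf(S,[[35,-20,0]])[0]; p[2]=94
go(p,-3.3)
```

```text
t 30.95 pos [576.   72.5  93.5] xax [ 0.998 -0.058 -0.005] yax [-0.058 -0.998  0.002] zax [-0.005 -0.002 -1.   ] F [-19.9 -14.1  12.2] op 25.7
world d [ 3.2 -0.1  0.5] | now-axes cm [ 0.32 -0.01 -0.05] | target-axes cm [ 0.32 -0.01 -0.05] | turn [ 0.14  0.26 -0.  ] j6 1.69
```

Emit:
carry_out:
  translation:
    - [0,0,-0.05]
    - [0.1,0,0]
    - [0.1,0,0]
    - [0,0,0]
    - [0,0,0]
    - [0,0,0]
    - [0,0,0]
    - [0,0,0]
  dr:
    - [0,0,0]
    - [0,0,0]
    - [0,0,0]
    - [0,0,0]
    - [0,0,0]
    - [0,0,0]
    - [0,0,0]
    - [0,0,0]
  claw: [1,1,1,1,1,1,1,1]

```text
clock: 31.95
position: [578.1, 72.4, 93.6]
tcp_rot: [3.138, -0.09, -0.007]
ft_force: [-14.8, -13.8, 5.7]
opening: 25.8
```

Run:
```python
from h import *
s=st()
im=manip.capture('wrist'); crop(im,80,80,380,280,2.6,'pics/w13.png')
```

```text
t 31.95 pos [578.1  72.4  93.6] xax [ 0.998 -0.058 -0.004] yax [-0.058 -0.998  0.002] zax [-0.004 -0.002 -1.   ] F [-14.8 -13.8   5.7] op 25.8
```

View pics/w13.png

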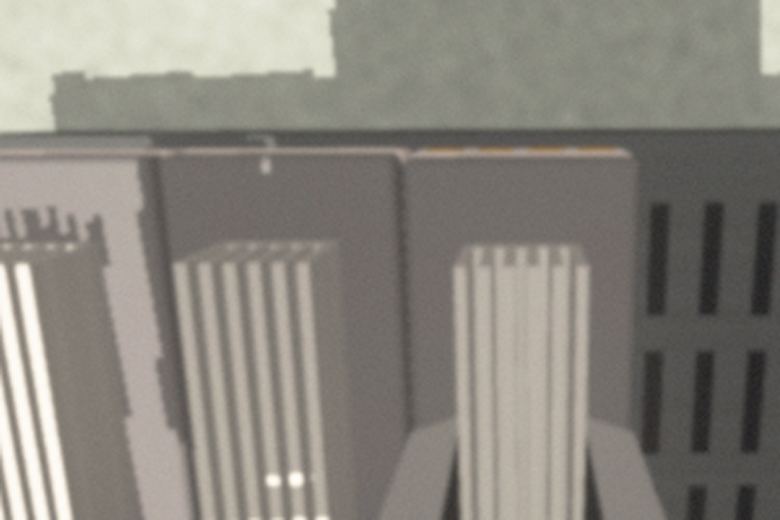

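Emit:
carry_out:
  translation:
    - [0,0.03,-0.03]
    - [0.1,0,0]
    - [0.1,0,0]
    - [0.1,0,0]
    - [0,0,0]
    - [0,0,0]
    - [0,-0.05,0]
    - [0,0,0]
  dr:
    - [0,0,0]
    - [0,0,0]
    - [0,0,0]
    - [0,0,0]
    - [0,0,0]
    - [0,0,0]
    - [0,0,0]
    - [0,0,0]
  claw: [1,1,1,1,1,1,1,1]

```text
clock: 33.0
position: [579.3, 72.4, 93.7]
tcp_rot: [3.137, -0.09, -0.014]
ft_force: [-29.3, -16.0, 12.6]
opening: 25.7
```

Run:
```python
from h import *
s=st()
im=manip.capture('wrist'); crop(im,80,80,380,280,2.6,'pics/w14.png')
```

```text
t 33.00 pos [579.3  72.4  93.7] xax [ 0.998 -0.058 -0.009] yax [-0.058 -0.998  0.003] zax [-0.009 -0.003 -1.   ] F [-29.3 -16.   12.6] op 25.7
```

View pics/w14.png

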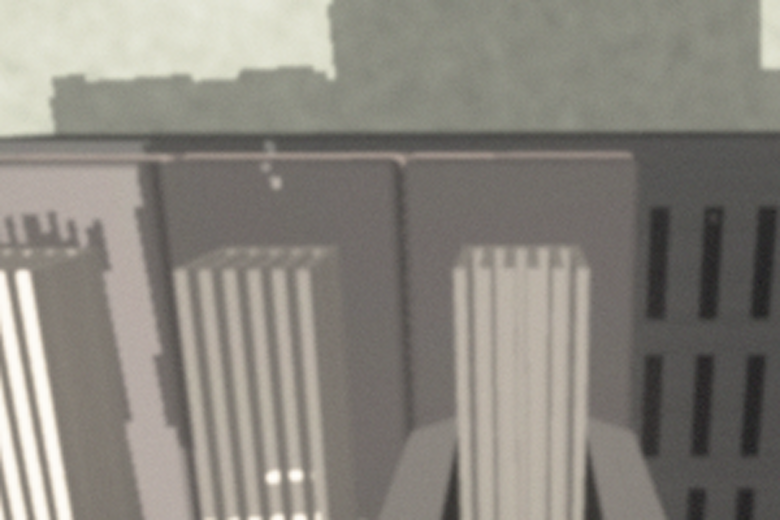

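Emit:
carry_out:
  translation:
    - [0,0,0]
    - [0,0,0]
    - [0,0,0]
    - [0,0,0]
    - [0,0,-2]
    - [0,0,-4]
    - [0,0,-5]
    - [0,0,-4]
  dr:
    - [0,0,0]
    - [0,0,0]
    - [0,0,0]
    - [0,0,0]
    - [0,0,0]
    - [0,0,0]
    - [0,0,0]
    - [0,0,0]
  claw: [0.58,0.58,0.58,0.58,0.58,0.58,0.4,0.4]

```text
clock: 34.05
position: [582.7, 74.2, 246.2]
tcp_rot: [-3.139, 0.09, -0.003]
ft_force: [0.5, 0.3, 0.5]
opening: 55.2
```

```bash
cat >> h.py <<'E'
BAR=np.array([[24,9],[24,-9],[-24,-9],[-24,9]],float)
E
python3 - <<'E'
from h import *
s=st(); T=cal('top')
D={'a':[(75,137),(97,127),(137,190),(113,210)],'b':[(122,235),(138,250),(80,305),(65,287)],'c':[(68,347),(98,340),(108,420),(80,428)],'d':[(85,462),(110,458),(88,540),(60,540)]}
B=np.c_[BAR,np.full(4,80)]
for k,v in D.items():
    uv=np.array(v)/5+[150,165]
    best=None
    for a0 in (0,.7,-.7,1.5):
        for sh in range(4):
            p,r=fit([(T,B,np.roll(uv,sh,axis=0))],[500,270,a0])
            if best is None or (r@r)<best[1]@best[1]: best=(p,r)
    p,r=best; print(k,p[:2].round(1),(np.degrees(p[2])%180).round(1),r.round(1))
E
```

```text
t 34.05 pos [582.7  74.2 246.2] xax [ 0.998 -0.057  0.002] yax [-0.057 -0.998 -0.001] zax [ 0.002  0.001 -1.   ] F [0.5 0.3 0.5] op 55.2
a [581.4 321.6] 31.7 [-0.7  0.4  0.4 -0.7  0.5  0.5 -0.2 -0.3]
b [520.9 321.3] 134.7 [ 0.2  0.8 -1.  -0.  -0.1 -1.1  0.9  0.3]
c [454.8 325.7] 10.9 [-0.2 -0.3  0.  -0.1  0.4  0.4 -0.2 -0. ]
d [388.8 324.2] 168.1 [-0.8 -1.4  0.4  0.7  0.5  1.  -0.1 -0.4]
```

Run:
```python
from h import *
go([455,325.5,190],10.9)
```

```text
world d [-127.7  251.3  -56.2] | now-axes cm [-14.2  -24.35   5.62] | target-axes cm [ -7.79 -27.09   5.62] | turn [ -0.04  -0.1  -14.19] j6 1.69
```

Emit:
carry_out:
  translation:
    - [0,0,0]
    - [0,0,0]
    - [-1.5,-5.2,1]
    - [-1.5,-5.2,1]
    - [-1.5,-5.2,1]
    - [-1.6,-5.7,1]
    - [-1.6,-5.7,1]
    - [0,0,0.6]
  dr:
    - [0,0,-7.1]
    - [0,0,-7.1]
    - [0,0,0]
    - [0,0,0]
    - [0,0,0]
    - [0,0,0]
    - [0,0,0]
    - [0,0,0]
  claw: [0.4,0.4,0.4,0.4,0.4,0.4,0.4,0.4]

```text
clock: 35.05
position: [454.0, 327.5, 187.7]
tcp_rot: [-3.126, -0.306, 0.0]
ft_force: [0.9, -1.4, -0.7]
opening: 56.4
```

Run:
```python
from h import *
import pickle
s=st(); c=cal('wrist'); im=manip.capture('wrist'); cv2.imwrite('pics/w15.png',im); pickle.dump(c,open('w15.pkl','wb'))
B=np.c_[BAR,np.full(4,80)]
for k,p in dict(a=(581.4,321.6,31.7),b=(520.9,321.3,134.7),c=(454.8,325.7,10.9)).items(): print(k,proj(c,tf([p[0],p[1],np.radians(p[2])],B)).round(0).tolist())
go([455,325.5,75],10.9)
```

```text
t 35.05 pos [454.  327.5 187.7] xax [ 0.981  0.194 -0.   ] yax [ 0.194 -0.981 -0.001] zax [-0.     0.001 -1.   ] F [ 0.9 -1.4 -0.7] op 56.4
a [[300.0, 32.0], [323.0, 23.0], [342.0, 87.0], [320.0, 96.0]]
b [[287.0, 165.0], [275.0, 147.0], [324.0, 113.0], [336.0, 132.0]]
c [[274.0, 187.0], [295.0, 188.0], [294.0, 240.0], [274.0, 240.0]]
world d [ 1.000e-01 -2.000e-01 -1.121e+02] | now-axes cm [ 0.02  0.03 11.21] | target-axes cm [1.000e-02 3.000e-02 1.121e+01] | turn [-0.01  0.05  0.18] j6 1.93
```

View pics/w15.png

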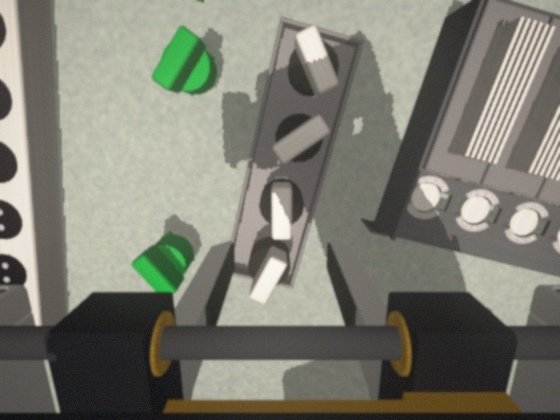

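Run:
```python
from h import *
im=cv2.imread('pics/w15.png'); crop(im,225,10,365,310,2,'pics/x.png'); crop(im,250,160,320,310,4,'pics/c11.png'); crop(im,255,15,355,170,4,'pics/c12.png')
```

```text
(no output)
```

View pics/c11.png

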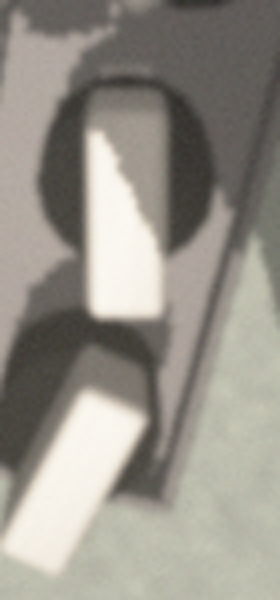

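View pics/c12.png

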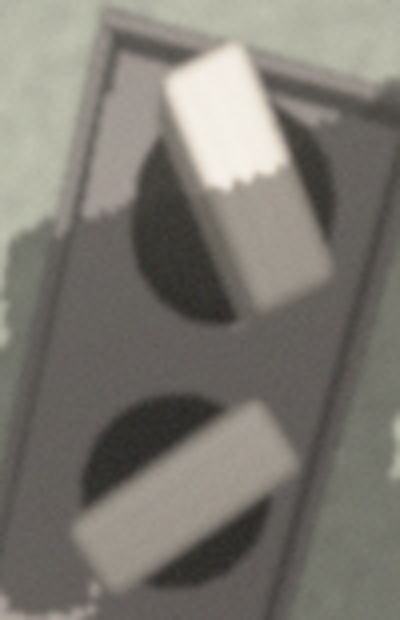

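Run:
```python
from h import *
import pickle
c=pickle.load(open('w15.pkl','rb')); B=np.c_[BAR,np.full(4,80)]
D={'c':(np.array([(86,112),(168,112),(163,318),(88,318)])/4+[250,160]),'a':np.array([(165,82),(240,42),(330,272),(258,312)])/4+[255,15],'b':np.array([(258,402),(300,462),(115,592),(75,530)])/4+[255,15]}
for k,uv in D.items():
    best=None
    for a0 in (0,.7,-.7,1.5):
        for sh in range(4):
            p,r=fit([(c,B,np.roll(uv,sh,axis=0))],[500,270,a0])
            if best is None or (r@r)<best[1]@best[1]: best=(p,r)
    p,r=best; print(k,p[:2].round(1),(np.degrees(p[2])%180).round(1),r.round(1))
```

```text
c [454.5 327.8] 10.9 [-0.3 -0.7  0.3 -0.6  0.7  0.8 -0.7  0.7]
a [580.8 324.8] 36.6 [ 2.7  1.9 -0.4  2.4 -2.7 -1.2  0.5 -2.7]
b [520.2 324.2] 135.9 [-0.2  2.3 -2.6 -0.2  0.6 -2.9  2.2  1.1]
```

Emit:
carry_out:
  translation:
    - [0,0.05,2.5]
    - [0,0,3]
    - [0,0,3]
    - [0,0,2]
    - [0,0,0.9]
    - [0,0,0]
    - [0,0,0]
    - [0,0,0]
  dr:
    - [0,0,0.2]
    - [0,0,0]
    - [0,0,0]
    - [0,0,0]
    - [0,0,0]
    - [0,0,0]
    - [0,0,0]
    - [0,0,0]
  claw: [0.4,0.4,0.4,0.4,0.4,0.4,0.4,1]
  newtons: 50

```text
clock: 36.1
position: [456.4, 324.4, 75.0]
tcp_rot: [-3.127, -0.293, -0.002]
ft_force: [-0.0, 0.3, -0.6]
opening: 49.7
```

Run:
```python
from h import *
s=st();go([454.6,327,74],10.9)
im=manip.capture('wrist'); cv2.imwrite('pics/w16.png',im)
```

```text
t 36.10 pos [456.4 324.4  75. ] xax [0.983 0.186 0.001] yax [ 0.186 -0.983 -0.001] zax [ 0.001  0.001 -1.   ] F [-0.   0.3 -0.6] op 49.7
world d [-1.8  2.6 -1. ] | now-axes cm [-0.12 -0.29  0.1 ] | target-axes cm [-0.12 -0.29  0.1 ] | turn [-0.06 -0.08 -0.19] j6 1.94
```

View pics/w16.png

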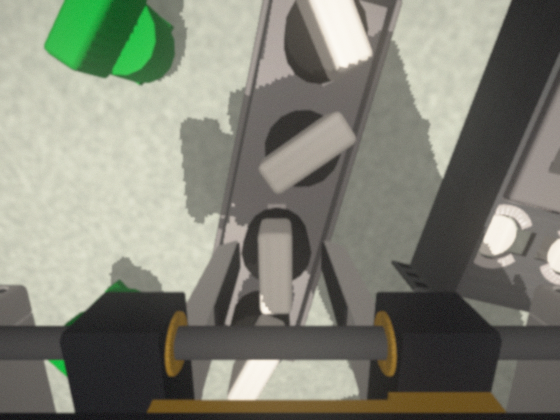

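Emit:
carry_out:
  translation:
    - [-0.1,-0.25,0.1]
    - [0,0,0]
    - [0,0,0]
    - [0,0,0]
    - [0,0,0]
    - [0,0,0]
    - [0,0,0]
    - [0,0,0]
  dr:
    - [0,0,0]
    - [0,0,0]
    - [0,0,0]
    - [0,0,0]
    - [0,0,0]
    - [0,0,0]
    - [0,0,0]
    - [0,0,0]
  claw: [0.5,0.6,1,1,1,1,1,1]
  newtons: 50

```text
clock: 37.15
position: [454.6, 326.5, 73.2]
tcp_rot: [-3.127, -0.293, -0.0]
ft_force: [-0.4, 0.4, -0.7]
opening: 17.8
```

Run:
```python
from h import *
s=st()
S=np.array([545.4,94.4,np.radians(-3.3)])
print(tf(S,SOCK).round(1))
p=tf(S,SOCK[:1])[0]; p[2]=170; go(p,86.7)
```

```text
t 37.15 pos [454.6 326.5  73.2] xax [0.983 0.186 0.   ] yax [ 0.186 -0.983 -0.001] zax [ 0.     0.001 -1.   ] F [-0.4  0.4 -0.7] op 17.8
[[490.1 185.7  33. ]
 [487.  131.8  33. ]
 [483.8  77.9  33. ]
 [480.7  24.   33. ]]
world d [  35.5 -140.8   96.8] | now-axes cm [ 0.87 14.49 -9.69] | target-axes cm [-13.85   4.35  -9.68] | turn [-2.000e-02 -4.000e-02 -7.599e+01] j6 1.94
```

Emit:
carry_out:
  translation:
    - [0,0,-3]
    - [0,0,-3.5]
    - [0,0,-3.2]
    - [0,0,0]
    - [0,0,0]
    - [0,0,0]
    - [0,0,0]
    - [0,0,0]
  dr:
    - [0,0,0]
    - [0,0,0]
    - [0,0,0]
    - [0,0,-9.5]
    - [0,0,-9.5]
    - [0,0,-9.5]
    - [0,0,-9.5]
    - [0,0,-9.5]
  claw: [1,1,1,1,1,1,1,1]

```text
clock: 38.15
position: [454.4, 326.4, 170.0]
tcp_rot: [-2.74, -1.535, -0.0]
ft_force: [0.1, 0.0, -2.0]
opening: 17.3
```

Emit:
carry_out:
  translation:
    - [0,0,0]
    - [0,0,0]
    - [0,0,0]
    - [-3.46,1.09,0]
    - [-3.46,1.09,0]
    - [-3.46,1.09,0]
    - [-3.46,1.09,0]
    - [0,0,0]
  dr:
    - [0,0,-9.5]
    - [0,0,-9.5]
    - [0,0,-9.5]
    - [0,0,0]
    - [0,0,0]
    - [0,0,0]
    - [0,0,0]
    - [0,0,0]
  claw: [1,1,1,1,1,1,1,1]

```text
clock: 39.15
position: [490.5, 184.1, 170.1]
tcp_rot: [-2.287, -2.153, -0.001]
ft_force: [-0.0, 0.7, -1.7]
opening: 17.5
```

Run:
```python
from h import *
import pickle
s=st(); c=cal('wrist'); im=manip.capture('wrist'); cv2.imwrite('pics/w17.png',im); pickle.dump((c,s),open('w17.pkl','wb'))
S=np.array([545.4,94.4,np.radians(-3.3)])
p=tf(S,SOCK[:1])[0]; p[2]=110; go(p,86.7)
print(proj(c,tf(S,SOCK)).round(1).tolist())
m=R.from_rotvec(s['tcp_rot']).as_matrix()
# bar top: 76-69.2=6.8 above TCP ; bar bottom end  at -23.2
L=np.array([[24,9,-6.8],[24,-9,-6.8],[24,9,23.2],[24,-9,23.2]])
print(proj(c,s['position']+L@m.T).round(1).tolist())
```

```text
t 39.15 pos [490.5 184.1 170.1] xax [0.06  0.998 0.001] yax [ 0.998 -0.06  -0.   ] zax [-0.     0.001 -1.   ] F [-0.   0.7 -1.7] op 17.5
world d [ -0.2   0.5 -60.1] | now-axes cm [ 0.04 -0.02  6.01] | target-axes cm [ 0.05 -0.02  6.01] | turn [-0.   -0.04 -0.09] j6 0.35
[[280.6, 206.5], [280.7, 258.5], [280.8, 305.9], [280.9, 349.5]]
[[299.8, 235.3], [264.1, 235.3], [296.8, 218.2], [266.6, 218.2]]
```

View pics/w17.png

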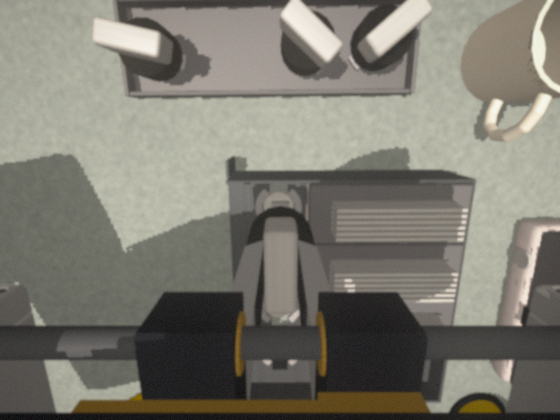

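Run:
```python
from h import *
im=cv2.imread('pics/w17.png'); crop(im,225,165,335,275,6,'pics/c13.png')
```

View pics/c13.png

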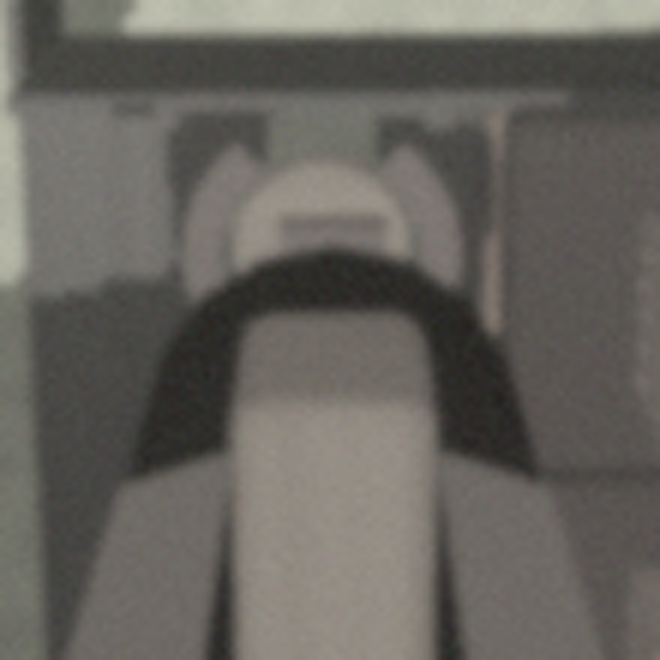

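Run:
```python
from h import *
import pickle
c,s=pickle.load(open('w17.pkl','rb'))
S=np.array([545.4,94.4,np.radians(-3.3)])
print(proj(c,tf(S,[[-60.5,88+14.5,33],[-60.5-14.5,88,33],[-60.5+14.5,88,33],[-60.5,88+24,36],[-60.5,115,61],[-60.5,115,36],[-105,115,61],[-35,88,66],[-35,61,66]])).round(1).tolist())
m=R.from_rotvec(s['tcp_rot']).as_matrix()
print(proj(c,s['position']+np.array([[22,0,23.2],[24,0,-6.8],[24,0,23.2]])@m.T).round(1))
```

```text
[[280.6, 191.8], [265.5, 206.6], [295.7, 206.5], [280.6, 182.4], [280.6, 184.2], [280.6, 179.2], [228.4, 184.3], [310.3, 216.1], [309.6, 245.5]]
[[281.7 221.4]
 [281.9 235.3]
 [281.7 218.2]]
```

Emit:
carry_out:
  translation:
    - [-0.05,0,2]
    - [0,0,2]
    - [0,0,1.5]
    - [0,0,0.7]
    - [0,0,0.2]
    - [0,0,0.2]
    - [0,0,0.2]
    - [0,0,0]
  dr:
    - [0,0,0]
    - [0,0,0]
    - [0,0,0]
    - [0,0,0]
    - [0,0,0]
    - [0,0,0]
    - [0,0,0]
    - [0,0,0]
  claw: [1,1,1,1,1,1,1,1]

```text
clock: 40.2
position: [490.2, 185.3, 102.3]
tcp_rot: [-2.284, -2.156, -0.001]
ft_force: [-0.0, -0.2, -1.6]
opening: 17.7
```

Run:
```python
from h import *
s=st()
S=np.array([545.4,94.4,np.radians(-3.3)])
p=tf(S,SOCK[:1])[0]; p[2]=102; go(p,86.7); print(s['torque'].round(2))
```

```text
t 40.20 pos [490.2 185.3 102.3] xax [0.058 0.998 0.001] yax [ 0.998 -0.058  0.   ] zax [ 0.     0.001 -1.   ] F [-0.  -0.2 -1.6] op 17.7
world d [-0.2  0.4 -0.3] | now-axes cm [ 0.04 -0.02  0.03] | target-axes cm [ 0.04 -0.02  0.03] | turn [ 0.02 -0.05 -0.  ] j6 0.35
[-0.06  0.06  0.  ]
```

Emit:
carry_out:
  translation:
    - [0,0,0.2]
    - [0,0,0.2]
    - [0,0,0.2]
    - [0,0,0.2]
    - [0,0,0.15]
    - [0,0,0.1]
    - [0,0,0]
    - [0,0,0]
  dr:
    - [0,0,0]
    - [0,0,0]
    - [0,0,0]
    - [0,0,0]
    - [0,0,0]
    - [0,0,0]
    - [0,0,0]
    - [0,0,0]
  claw: [1,1,1,1,1,1,1,1]

```text
clock: 41.2
position: [490.3, 185.4, 92.6]
tcp_rot: [-2.284, -2.157, -0.002]
ft_force: [-6.9, -1.9, 15.9]
opening: 17.7
```

Run:
```python
from h import *
s=st(); print(s['torque'].round(2))
```

```text
t 41.20 pos [490.3 185.4  92.6] xax [0.057 0.998 0.001] yax [ 0.998 -0.057  0.001] zax [ 0.001  0.001 -1.   ] F [-6.9 -1.9 15.9] op 17.7
[-0.49  1.36 -0.01]
```

Emit:
carry_out:
  translation:
    - [0,0,0]
    - [0,0,0]
    - [0,0,0]
    - [0,0,0]
    - [0,0,0]
    - [0,0,0]
    - [0,0,0]
    - [0,0,0]
  dr:
    - [0,0,10.2]
    - [0,0,10.2]
    - [0,0,10.2]
    - [0,0,10.2]
    - [0,0,10.2]
    - [0,0,10.2]
    - [0,0,10.2]
    - [0,0,10.2]
  claw: [1,1,1,1,1,1,1,1]

```text
clock: 42.2
position: [490.3, 186.8, 92.7]
tcp_rot: [-3.136, -0.131, -0.002]
ft_force: [-5.2, 8.9, 13.5]
opening: 17.6
```

Run:
```python
from h import *
s=st(); print(s['torque'].round(2)); go(s['position'],-3.3)
```

```text
t 42.20 pos [490.3 186.8  92.7] xax [0.997 0.084 0.002] yax [ 0.084 -0.996 -0.003] zax [ 0.001  0.003 -1.   ] F [-5.2  8.9 13.5] op 17.6
[2.05 1.53 0.22]
world d [0. 0. 0.] | now-axes cm [0. 0. 0.] | target-axes cm [0. 0. 0.] | turn [-0.19 -0.08  8.09] j6 1.78
```

Remaining 8°, plus a little to the dead stop.

Emit:
carry_out:
  translation:
    - [0,0,0]
    - [0,0,0]
    - [0,0,0]
    - [0,0,0]
    - [0,0,0]
    - [0,0,0]
    - [0,0,0]
    - [0,0,0]
  dr:
    - [0,0,4]
    - [0,0,4]
    - [0,0,1]
    - [0,0,1]
    - [0,0,0]
    - [0,0,0]
    - [0,0,0]
    - [0,0,0]
  claw: [1,1,1,1,1,1,1,1]

```text
clock: 43.2
position: [490.2, 186.6, 92.7]
tcp_rot: [-3.136, 0.133, -0.002]
ft_force: [-7.1, 7.2, 15.1]
opening: 17.1
```

Run:
```python
from h import *
s=st(); print(s['torque'].round(2)); go(s['position'],-3.3)
```

```text
t 43.20 pos [490.2 186.6  92.7] xax [ 0.996 -0.085  0.001] yax [-0.085 -0.996 -0.003] zax [ 0.001  0.003 -1.   ] F [-7.1  7.2 15.1] op 17.1
[1.6  1.62 0.29]
world d [0. 0. 0.] | now-axes cm [0. 0. 0.] | target-axes cm [0. 0. 0.] | turn [-0.17 -0.05 -1.57] j6 1.95
```

Emit:
carry_out:
  translation:
    - [0,0,0]
    - [0,0,0]
    - [0,0,0]
    - [0,0,0]
    - [0,0,0]
    - [0,0,0]
    - [0,0,0]
    - [0,0,0]
  dr:
    - [0,0,1]
    - [0,0,1]
    - [0,0,0.5]
    - [0,0,0]
    - [0,0,0]
    - [0,0,0]
    - [0,0,0]
    - [0,0,0]
  claw: [1,1,1,1,1,1,1,1]

```text
clock: 44.2
position: [490.1, 186.1, 92.7]
tcp_rot: [-3.133, 0.201, -0.001]
ft_force: [-7.6, 3.6, 17.3]
opening: 17.6
```

Run:
```python
from h import *
s=st(); print(s['torque'].round(2)); go(s['position'],-3.3)
```

```text
t 44.20 pos [490.1 186.1  92.7] xax [ 0.992 -0.128  0.   ] yax [-0.128 -0.992 -0.002] zax [ 0.001  0.002 -1.   ] F [-7.6  3.6 17.3] op 17.6
[0.73 1.8  0.34]
world d [0. 0. 0.] | now-axes cm [0. 0. 0.] | target-axes cm [0. 0. 0.] | turn [-0.12 -0.03 -4.05] j6 1.99
```

Run:
```python
from h import *
s=st(); im=manip.capture('wrist'); cv2.imwrite('pics/w18.png',im);crop(im,220,150,340,330,4.5/1.5,'pics/c14.png')
```

```text
t 44.20 pos [490.1 186.1  92.7] xax [ 0.992 -0.128  0.   ] yax [-0.128 -0.992 -0.002] zax [ 0.001  0.002 -1.   ] F [-7.6  3.6 17.3] op 17.6
```

View pics/w18.png

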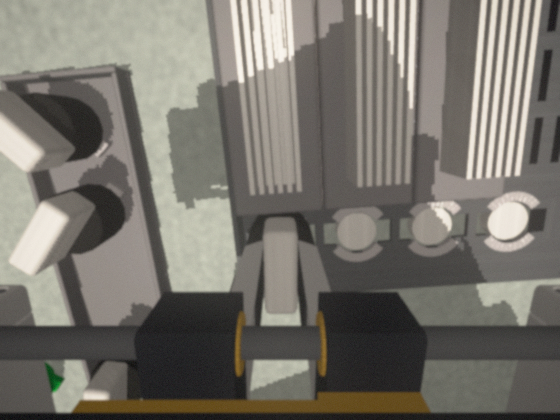

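Emit:
carry_out:
  translation:
    - [0,0,0]
    - [0,0,0]
    - [0,0,0]
    - [0,0,-1]
    - [0,0,-3]
    - [0,0,-3]
    - [0,0,-3]
    - [0,0,0]
  dr:
    - [0,0,0]
    - [0,0,0]
    - [0,0,0]
    - [0,0,0]
    - [0,0,0]
    - [0,0,-2]
    - [0,0,-2]
    - [0,0,0]
  claw: [0.6,0.6,0.6,0.6,0.5,0.4,0.4,0.4]

```text
clock: 45.25
position: [490.8, 185.5, 193.7]
tcp_rot: [-3.138, 0.093, -0.006]
ft_force: [0.5, -0.3, -0.0]
opening: 56.6
```

Run:
```python
from h import *
import pickle
s=st(); c=cal('wrist'); im=manip.capture('wrist'); cv2.imwrite('pics/w19.png',im);crop(im,230,160,340,310,5,'pics/c15.png'); pickle.dump(c,open('w19.pkl','wb'))
go(s['position'],-3.3)
```

```text
t 45.25 pos [490.8 185.5 193.7] xax [ 0.998 -0.059  0.004] yax [-0.059 -0.998 -0.002] zax [ 0.004  0.002 -1.   ] F [ 0.5 -0.3 -0. ] op 56.6
world d [0.6 0.2 1.6] | now-axes cm [ 0.05 -0.02 -0.16] | target-axes cm [ 0.05 -0.02 -0.16] | turn [-0.07 -0.07 -0.12] j6 1.92
```

View pics/w19.png

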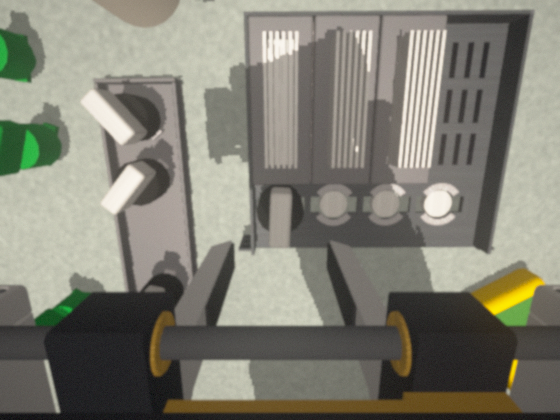

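View pics/c15.png

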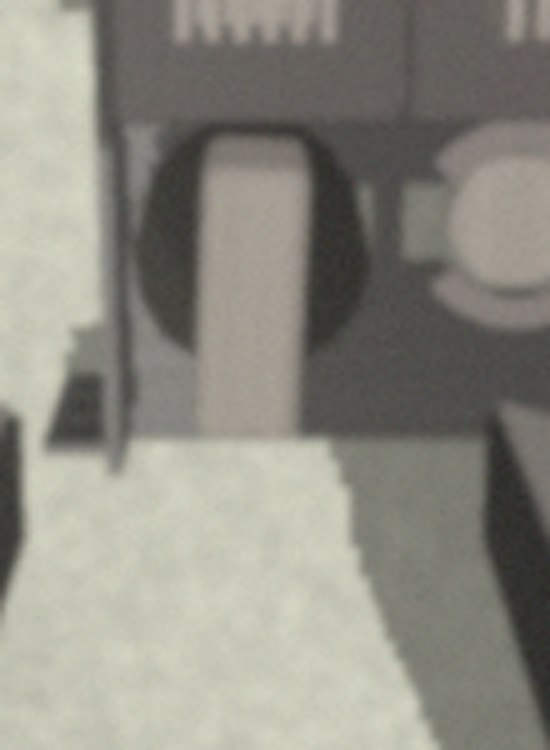

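```bash
cat >> h.py <<'E'
def fitbar(c,uv,x0):
    """uv TL(rear left),TR,BR,BL in image with tool x fwd; fits x,y,yaw for z options"""
    B=np.array([[24,9],[24,-9],[-24,-9],[-24,9]],float)
    for z in (99.5,102,109):
        p,r=fit([(c,np.c_[B,np.full(4,z)],uv)],x0); print(z,p[:2].round(1),np.degrees(p[2]).round(1),'cost',(r@r).round(2))
E
python3 - <<'E'
from h import *
import pickle
c=pickle.load(open('w19.pkl','rb'))
fitbar(c,np.array([(205,168),(311,168),(300,437),(196,437)])/5+[230,160],[490,186,0])
E
```

```text
99.5 [489.5 186.5] -5.2 cost 2.87
102 [490.2 186.4] -5.2 cost 5.03
109 [492.3 186.3] -5.2 cost 15.32
```

Run:
```python
from h import *
im=cv2.imread('pics/w19.png'); crop(im,75,70,195,230,5,'pics/c16.png')
```

```text
(no output)
```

View pics/c16.png

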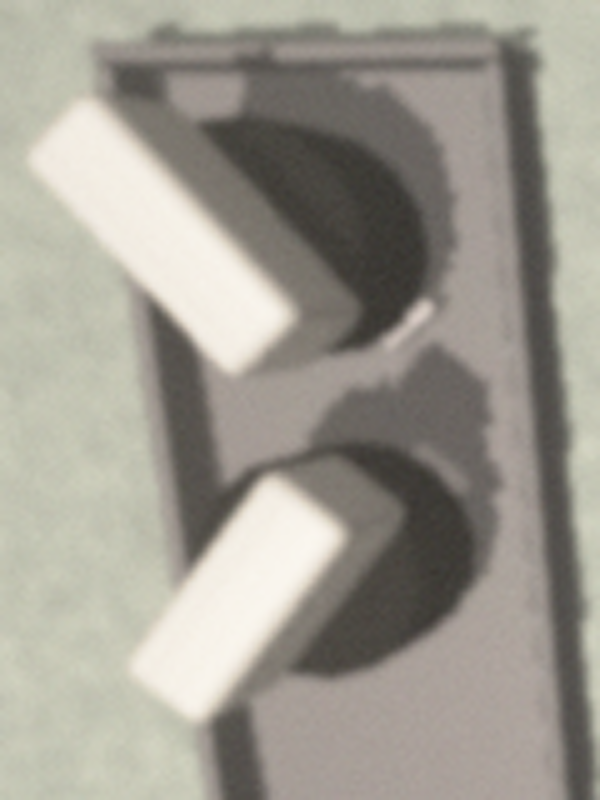

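Run:
```python
from h import *
import pickle
c=pickle.load(open('w19.pkl','rb')); B=np.c_[BAR,np.full(4,80)]
D={'a':np.array([(90,97),(300,315),(235,375),(28,155)])/5+[75,70],'b':np.array([(278,473),(346,533),(205,725),(130,665)])/5+[75,70]}
for k,uv in D.items():
    best=None
    for a0 in (0,.7,-.7,1.5):
        for sh in range(4):
            p,r=fit([(c,B,np.roll(uv,sh,axis=0))],[500,270,a0])
            if best is None or (r@r)<best[1]@best[1]: best=(p,r)
    p,r=best; print(k,p[:2].round(1),(np.degrees(p[2])%180).round(1),r.round(1))
go([520.7,323,190],135.5)
```

```text
a [580.8 323.5] 36.8 [-2.2  0.6  0.1 -3.1  1.9  0.3  0.3  2.5]
b [519.8 323. ] 135.3 [-0.9 -1.9  2.8 -0.1  0.1  1.6 -2.   0.7]
world d [ 30.5 137.7  -2.1] | now-axes cm [  2.22 -13.93   0.23] | target-axes cm [ 7.48 11.96  0.21] | turn [ 6.0000e-02 -1.1000e-01 -1.3892e+02] j6 1.92
```

Run:
```python
from h import *
go([581,323,185],36)
```

```text
world d [ 90.8 137.7  -7.1] | now-axes cm [  8.24 -14.29   0.73] | target-axes cm [15.44 -5.81  0.71] | turn [ -0.04  -0.09 -39.42] j6 1.92
```

Emit:
carry_out:
  translation:
    - [0,0,0]
    - [0,0,0]
    - [0,0,0]
    - [0,0,0]
    - [3.86,-1.45,0]
    - [3.86,-1.45,0]
    - [3.86,-1.45,0]
    - [3.86,-1.45,0.7]
  dr:
    - [0,0,-9.8]
    - [0,0,-9.8]
    - [0,0,-9.8]
    - [0,0,-10]
    - [0,0,0]
    - [0,0,0]
    - [0,0,0]
    - [0,0,0]
  claw: [0.4,0.4,0.4,0.4,0.4,0.4,0.4,0.4]

```text
clock: 46.3
position: [581.3, 324.0, 183.4]
tcp_rot: [-2.988, -0.97, 0.001]
ft_force: [-0.4, -0.4, 0.4]
opening: 56.3
```

Run:
```python
from h import *
import pickle
s=st(); c=cal('wrist'); im=manip.capture('wrist'); cv2.imwrite('pics/w20.png',im); pickle.dump(c,open('w20.pkl','wb'))
go([581,323,185],36); crop(im,220,150,340,300,5,'pics/c17.png')
```

```text
t 46.30 pos [581.3 324.  183.4] xax [ 0.809  0.587 -0.001] yax [ 0.587 -0.809 -0.001] zax [-0.001  0.    -1.   ] F [-0.4 -0.4  0.4] op 56.3
world d [-1.  -3.9  4. ] | now-axes cm [-0.31  0.26 -0.4 ] | target-axes cm [-0.31  0.26 -0.4 ] | turn [-0.09  0.14  0.06] j6 1.4
```

View pics/w20.png

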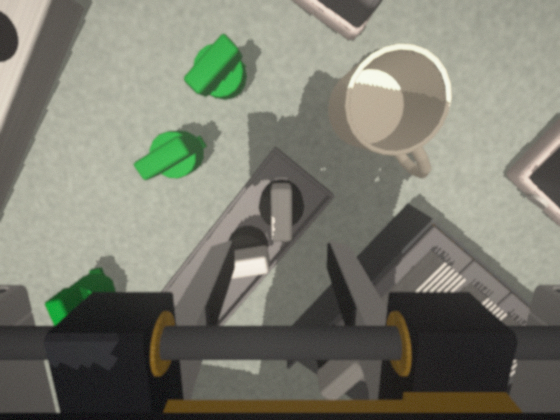

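View pics/c17.png

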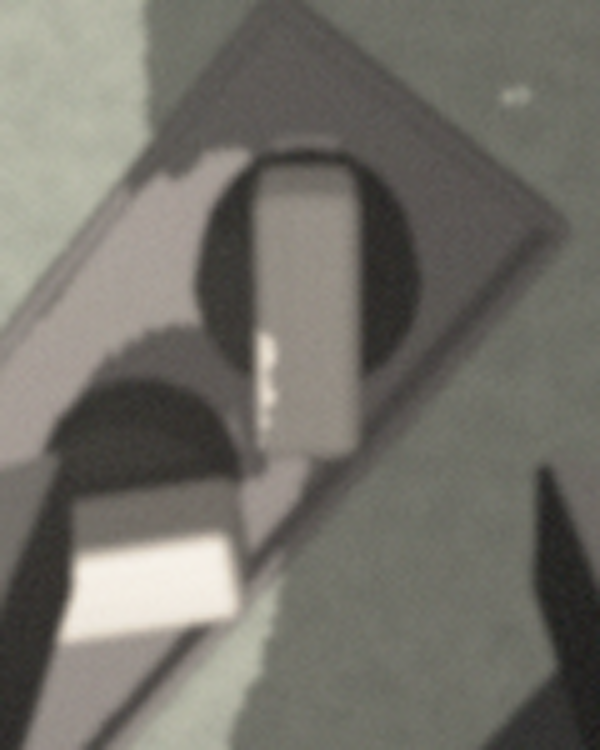

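Run:
```python
from h import *
import pickle
c=pickle.load(open('w20.pkl','rb')); B=np.c_[BAR,np.full(4,80)]
uv=np.array([(253,190),(358,190),(358,455),(258,455)])/5+[220,150]
p,r=fit([(c,B,uv)],[580,323,.6]); print(p,np.degrees(p[2]),r.round(1))
go([p[0],p[1],73.5],np.degrees(p[2]))
# bias check: same approach for c gave (454.5,327.8) ; actual?
```

```text
[582.37339334 325.26877718   0.63680483] 36.48622888795245 [-0.2 -0.3  0.3 -0.5  0.2  0.3 -0.3  0.5]
world d [   0.4   -1.6 -107.5] | now-axes cm [-0.04  0.17 10.75] | target-axes cm [-0.07  0.15 10.75] | turn [-0.09  0.14 -0.43] j6 1.4
```

Emit:
carry_out:
  translation:
    - [0,0.1,2.5]
    - [0,0,3]
    - [0,0,2.5]
    - [0,0,1.8]
    - [0,0,0.9]
    - [0,0,0]
    - [0,0,0]
    - [0,0,0]
  dr:
    - [0,0.1,-0.3]
    - [0,0,0]
    - [0,0,0]
    - [0,0,0]
    - [0,0,0]
    - [0,0,0]
    - [0,0,0]
    - [0,0,0]
  claw: [0.4,0.4,0.4,0.4,0.4,0.4,0.6,0.6]
  newtons: 50

```text
clock: 47.35
position: [581.9, 322.5, 78.6]
tcp_rot: [-2.984, -0.978, -0.005]
ft_force: [0.3, -0.1, -0.3]
opening: 40.4
```

Run:
```python
from h import *
s=st();go([582.2,324.8,73.5],36.4)
im=manip.capture('wrist'); cv2.imwrite('pics/w21.png',im)
```

```text
t 47.35 pos [581.9 322.5  78.6] xax [0.806 0.592 0.003] yax [ 0.592 -0.806 -0.   ] zax [ 0.003  0.002 -1.   ] F [ 0.3 -0.1 -0.3] op 40.4
world d [ 0.3  2.3 -5.1] | now-axes cm [ 0.16 -0.17  0.51] | target-axes cm [ 0.16 -0.17  0.51] | turn [-0.01 -0.2  -0.09] j6 1.39
```

View pics/w21.png

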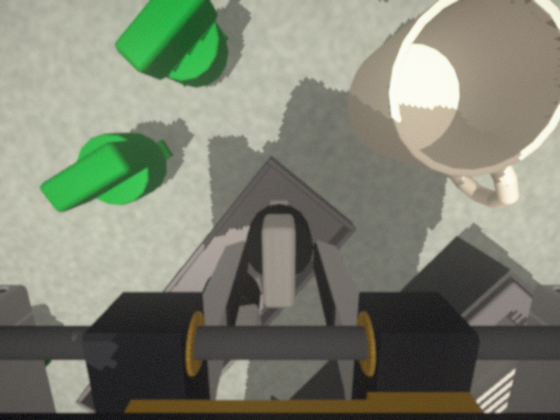

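Emit:
carry_out:
  translation:
    - [0.12,-0.12,0.3]
    - [0,0,0.2]
    - [0,0,0]
    - [0,0,0]
    - [0,0,0]
    - [0,0,0]
    - [0,0,0]
    - [0,0,0]
  dr:
    - [0,-0.2,0]
    - [0,0,0]
    - [0,0,0]
    - [0,0,0]
    - [0,0,0]
    - [0,0,0]
    - [0,0,0]
    - [0,0,0]
  claw: [0.6,0.6,1,1,1,1,1,1]
  newtons: 50

```text
clock: 48.4
position: [582.0, 324.0, 72.8]
tcp_rot: [-2.985, -0.979, 0.002]
ft_force: [0.5, -0.9, 3.6]
opening: 17.8
```

Emit:
carry_out:
  translation:
    - [0,0,-3]
    - [0,0,-3.5]
    - [0,0,-3.2]
    - [0,0,0]
    - [0,0,0]
    - [0,0,0]
    - [0,0,0]
    - [0,0,0]
  dr:
    - [0,0,0]
    - [0,0,0]
    - [0,0,0]
    - [0,0,-10]
    - [0,0,-10]
    - [0,0,-10]
    - [0,0,-10]
    - [0,0,-10]
  claw: [1,1,1,1,1,1,1,1]

```text
clock: 49.4
position: [581.5, 324.1, 168.8]
tcp_rot: [-2.284, -2.154, 0.004]
ft_force: [-0.5, 0.1, -1.7]
opening: 17.6
```

Run:
```python
from h import *
s=st()
S=np.array([545.4,94.4,np.radians(-3.3)])
p=tf(S,SOCK[1:2])[0]; p[2]=170; go(p,86.7)
```

```text
t 49.40 pos [581.5 324.1 168.8] xax [ 0.059  0.998 -0.001] yax [ 0.998 -0.059 -0.003] zax [-0.003 -0.001 -1.   ] F [-0.5  0.1 -1.7] op 17.6
world d [ -94.6 -192.2    1.2] | now-axes cm [-19.74  -8.32  -0.07] | target-axes cm [-19.74  -8.34  -0.12] | turn [-0.17  0.05 -0.05] j6 0.51
```

Emit:
carry_out:
  translation:
    - [0,0,-2.5]
    - [-3.95,-1.67,0]
    - [-3.95,-1.67,0]
    - [-3.95,-1.67,0]
    - [-3.95,-1.67,0]
    - [-3.94,-1.65,0]
    - [0,0,2]
    - [0,0,0.5]
  dr:
    - [-0.2,0,0]
    - [0,0,0]
    - [0,0,0]
    - [0,0,0]
    - [0,0,0]
    - [0,0,0]
    - [0,0,0]
    - [0,0,0]
  claw: [1,1,1,1,1,1,1,1]

```text
clock: 50.4
position: [485.6, 132.2, 168.5]
tcp_rot: [2.292, 2.148, -0.001]
ft_force: [-0.3, 0.1, -0.7]
opening: 17.7
```

```bash
cat > ins.py <<'E'
from h import *
import sys,pickle
i=int(sys.argv[1]); off=float(sys.argv[2]); n=sys.argv[3]
s=st(); c=cal('wrist'); im=manip.capture('wrist'); cv2.imwrite(f'pics/{n}.png',im); crop(im,225,165,335,275,6,f'pics/{n}c.png')
S=np.array([545.4,94.4,np.radians(-3.3)])
p=tf(S,SOCK[i:i+1])[0]; p[2]=33+off; go(p,86.7)
l=SOCK[i]; d=lambda x,y,z:[l[0]+x,l[1]+y,z]
f=lambda uv:((uv-[225,165])*6).round(0).tolist()
print('disc top,left,right',f(proj(c,tf(S,[d(0,14.5,33),d(-14.5,0,33),d(14.5,0,33)]))))
m=R.from_rotvec(s['tcp_rot']).as_matrix(); zt=off-76
L=np.array([[24,9,zt],[24,-9,zt],[24,9,zt+30],[24,-9,zt+30]])
print('bar end top L/R, bottom L/R',f(proj(c,s['position']+L@m.T)))
E
python3 ins.py 1 68.8 w22
```

```text
t 50.40 pos [485.6 132.2 168.5] xax [ 0.065  0.998 -0.001] yax [ 0.998 -0.065  0.   ] zax [ 0.    -0.001 -1.   ] F [-0.3  0.1 -0.7] op 17.7
world d [  1.2  -0.7 -66.6] | now-axes cm [-0.05  0.13  6.66] | target-axes cm [-0.06  0.13  6.66] | turn [ 0.    0.04 -0.39] j6 0.26
disc top,left,right [[345.0, 173.0], [255.0, 263.0], [437.0, 262.0]]
bar end top L/R, bottom L/R [[449.0, 423.0], [234.0, 423.0], [431.0, 320.0], [249.0, 320.0]]
```

View pics/w22c.png

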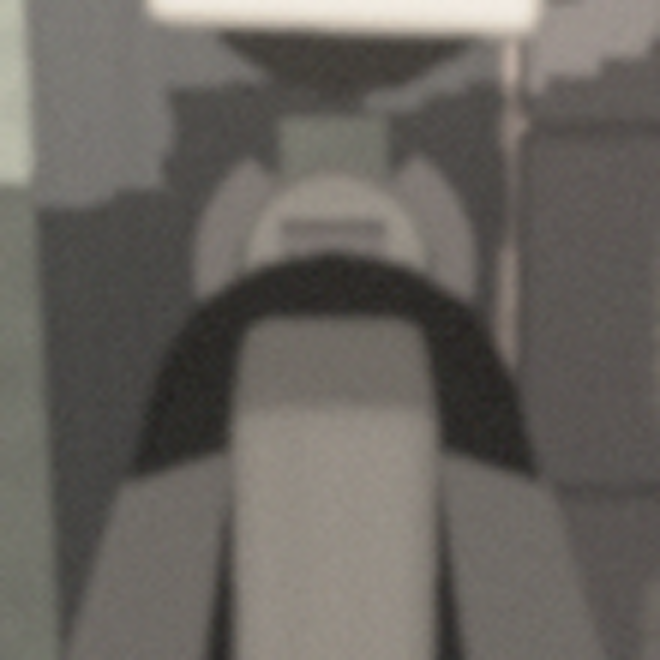

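View pics/w22.png

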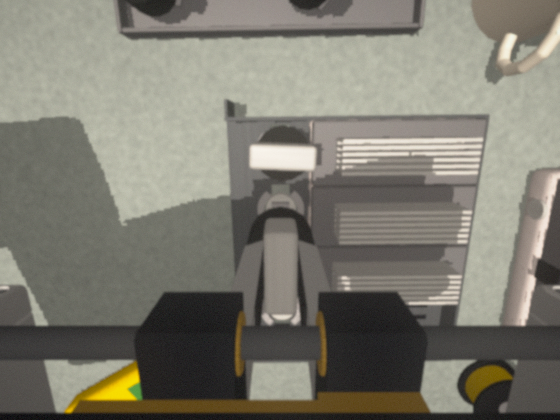

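Emit:
carry_out:
  translation:
    - [-0.1,0.13,2]
    - [0,0,2]
    - [0,0,1.5]
    - [0,0,0.7]
    - [0,0,0.2]
    - [0,0,0.2]
    - [0,0,0]
    - [0,0,0]
  dr:
    - [0,0,-0.4]
    - [0,0,0]
    - [0,0,0]
    - [0,0,0]
    - [0,0,0]
    - [0,0,0]
    - [0,0,0]
    - [0,0,0]
  claw: [1,1,1,1,1,1,1,1]

```text
clock: 51.45
position: [487.7, 131.3, 103.8]
tcp_rot: [2.283, 2.155, 0.002]
ft_force: [-0.1, 0.6, -2.0]
opening: 17.6
```

Run:
```python
from h import *
s=st()
S=np.array([545.4,94.4,np.radians(-3.3)])
p=tf(S,SOCK[1:2])[0]; p[2]=101.8; go(p,86.7); print(s['torque'].round(2))
```

```text
t 51.45 pos [487.7 131.3 103.8] xax [ 0.057  0.998 -0.   ] yax [ 0.998 -0.057  0.002] zax [ 0.002 -0.    -1.   ] F [-0.1  0.6 -2. ] op 17.6
world d [-0.7  0.5 -2. ] | now-axes cm [ 0.05 -0.07  0.2 ] | target-axes cm [ 0.05 -0.07  0.2 ] | turn [0.14 0.02 0.01] j6 0.25
[0.03 0.33 0.03]
```

Emit:
carry_out:
  translation:
    - [0,-0.05,0.1]
    - [0,0,0.2]
    - [0,0,0.2]
    - [0,0,0.2]
    - [0,0,0.2]
    - [0,0,0.2]
    - [0,0,0.15]
    - [0,0,0]
  dr:
    - [0.1,0,0]
    - [0,0,0]
    - [0,0,0]
    - [0,0,0]
    - [0,0,0]
    - [0,0,0]
    - [0,0,0]
    - [0,0,0]
  claw: [1,1,1,1,1,1,1,1]

```text
clock: 52.45
position: [487.4, 131.4, 92.3]
tcp_rot: [2.283, 2.156, 0.001]
ft_force: [-7.1, -1.1, 18.4]
opening: 17.4
```

Run:
```python
from h import *
s=st(); print(s['torque'].round(2))
```

```text
t 52.45 pos [487.4 131.4  92.3] xax [ 0.057  0.998 -0.   ] yax [ 0.998 -0.057  0.001] zax [ 0.001 -0.    -1.   ] F [-7.1 -1.1 18.4] op 17.4
[-0.35  1.6  -0.08]
```

Bottomed. Turn a quarter.

Emit:
carry_out:
  translation:
    - [0,0,0]
    - [0,0,0]
    - [0,0,0]
    - [0,0,0]
    - [0,0,0]
    - [0,0,0]
    - [0,0,0]
    - [0,0,0]
  dr:
    - [0,0,10.2]
    - [0,0,10.2]
    - [0,0,10.2]
    - [0,0,10.2]
    - [0,0,10.2]
    - [0,0,10.2]
    - [0,0,10.2]
    - [0,0,10.2]
  claw: [1,1,1,1,1,1,1,1]

```text
clock: 53.45
position: [487.6, 132.2, 92.3]
tcp_rot: [-3.138, -0.131, -0.003]
ft_force: [-5.1, 5.4, 16.4]
opening: 18.0
```

Emit:
carry_out:
  translation:
    - [0,0,0]
    - [0,0,0]
    - [0,0,0]
    - [0,0,0]
    - [0,0,0]
    - [0,0,0]
    - [0,0,0]
    - [0,0,0]
  dr:
    - [0,0,4]
    - [0,0,4]
    - [0,0,2]
    - [0,0,0.5]
    - [0,0,0]
    - [0,0,0]
    - [0,0,0]
    - [0,0,0]
  claw: [1,1,1,1,1,1,1,1]

```text
clock: 54.45
position: [487.5, 132.1, 92.2]
tcp_rot: [-3.137, 0.147, -0.003]
ft_force: [-5.8, 4.7, 16.6]
opening: 18.1
```

Run:
```python
from h import *
s=st(); print(s['torque'].round(2)); go(s['position'],-3.3)
```

```text
t 54.45 pos [487.5 132.1  92.2] xax [ 0.996 -0.094  0.002] yax [-0.094 -0.996 -0.001] zax [ 0.002  0.001 -1.   ] F [-5.8  4.7 16.6] op 18.1
[1.12 1.39 0.16]
world d [0. 0. 0.] | now-axes cm [0. 0. 0.] | target-axes cm [0. 0. 0.] | turn [-0.07 -0.11 -2.08] j6 1.86
```

Emit:
carry_out:
  translation:
    - [0,0,0]
    - [0,0,0]
    - [0,0,0]
    - [0,0,0]
    - [0,0,0]
    - [0,0,0]
    - [0,0,0]
    - [0,0,0]
  dr:
    - [0,0,1]
    - [0,0,1]
    - [0,0,1]
    - [0,0,0]
    - [0,0,0]
    - [0,0,0]
    - [0,0,0]
    - [0,0,0]
  claw: [1,1,1,1,1,1,1,1]

```text
clock: 55.45
position: [487.5, 131.8, 92.3]
tcp_rot: [-3.133, 0.229, -0.003]
ft_force: [-5.9, 2.7, 17.4]
opening: 17.8
```

Run:
```python
from h import *
s=st(); print(s['torque'].round(2)); go(s['position'],-3.3)
```

```text
t 55.45 pos [487.5 131.8  92.3] xax [ 0.989 -0.145  0.002] yax [-0.145 -0.989 -0.001] zax [ 0.002  0.    -1.   ] F [-5.9  2.7 17.4] op 17.8
[0.44 1.57 0.35]
world d [0. 0. 0.] | now-axes cm [0. 0. 0.] | target-axes cm [0. 0. 0.] | turn [-0.03 -0.09 -5.06] j6 1.91
```

Emit:
carry_out:
  translation:
    - [0,0,0]
    - [0,0,0]
    - [0,0,0]
    - [0,0,-1]
    - [0,0,-3]
    - [0,0,-3]
    - [0,0,-3]
    - [0,0,0]
  dr:
    - [0,0,0]
    - [0,0,0]
    - [0,0,0]
    - [0,0,0]
    - [0,0,0]
    - [0,0,-2.5]
    - [0,0,-2.5]
    - [0,0,0]
  claw: [0.62,0.62,0.62,0.62,0.5,0.4,0.4,0.4]

```text
clock: 56.45
position: [487.8, 131.5, 193.2]
tcp_rot: [-3.14, 0.093, -0.006]
ft_force: [0.1, 0.3, -0.8]
opening: 56.2
```

Run:
```python
from h import *
import pickle
s=st(); c=cal('wrist'); im=manip.capture('wrist'); cv2.imwrite('pics/w23.png',im);crop(im,190,160,340,310,5,'pics/c18.png'); pickle.dump(c,open('w23.pkl','wb'))
go([520.5,323,185],135.5)
```

```text
t 56.45 pos [487.8 131.5 193.2] xax [ 0.998 -0.059  0.004] yax [-0.059 -0.998 -0.   ] zax [ 0.004  0.    -1.   ] F [ 0.1  0.3 -0.8] op 56.2
world d [ 33.3 191.6  -6.5] | now-axes cm [  2.18 -19.33   0.65] | target-axes cm [11.06 16.    0.65] | turn [ 1.2000e-01 -3.0000e-02 -1.3892e+02] j6 1.82
```

View pics/c18.png

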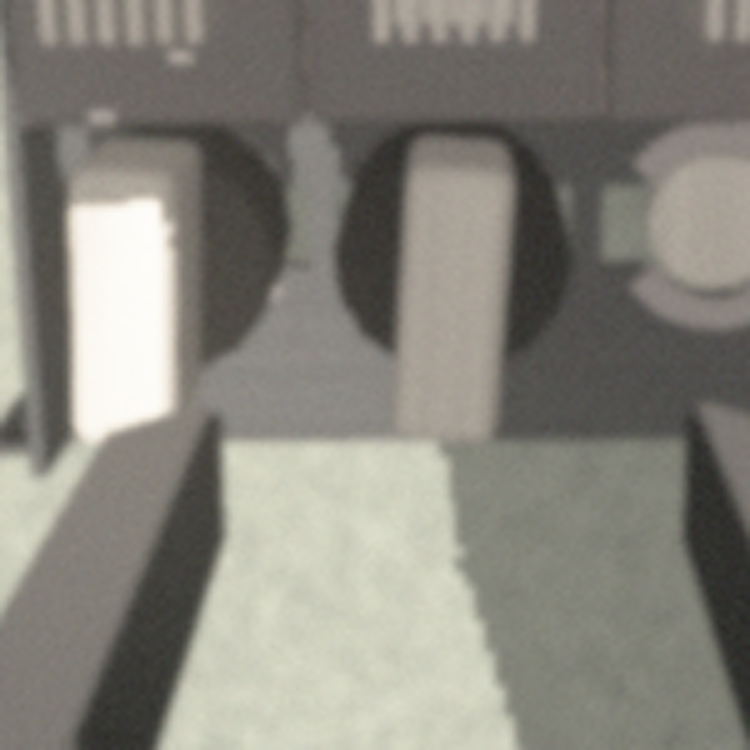

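Emit:
carry_out:
  translation:
    - [0.54,-4.83,0]
    - [0.54,-4.83,0]
    - [0.54,-4.83,0]
    - [0.54,-4.83,0]
    - [0,0,0]
    - [0,0,0]
    - [0,0,0]
    - [0,0,0]
  dr:
    - [0,0,0]
    - [0,0,0]
    - [0,0,0]
    - [0,0,0]
    - [0,0,-10.7]
    - [0,0,-10.7]
    - [0,0,-10.7]
    - [0,0,-10.7]
  claw: [0.4,0.4,0.4,0.4,0.4,0.4,0.4,0.4]

```text
clock: 57.5
position: [519.7, 322.7, 189.4]
tcp_rot: [2.954, 1.067, -0.003]
ft_force: [-0.2, 0.5, 0.7]
opening: 56.7
```

Emit:
carry_out:
  translation:
    - [0,0,0]
    - [0,0,0]
    - [0,0,0]
    - [0,0,0]
    - [0,0,0]
    - [0,0,0]
    - [0,0,0]
    - [0,0,0]
  dr:
    - [0,0,-10.7]
    - [0,0,-10.7]
    - [0,0,-10.7]
    - [0,0,-10.7]
    - [0,0,-10.7]
    - [0,0,-10.7]
    - [0,0,-10.7]
    - [0,0,-10.7]
  claw: [0.4,0.4,0.4,0.4,0.4,0.4,0.4,0.4]

```text
clock: 58.5
position: [519.7, 322.7, 189.4]
tcp_rot: [-1.443, -2.79, 0.003]
ft_force: [-0.4, 0.7, -0.4]
opening: 56.6
```

Run:
```python
from h import *
import pickle
s=st(); c=cal('wrist'); im=manip.capture('wrist'); cv2.imwrite('pics/w24.png',im); pickle.dump(c,open('w24.pkl','wb')); crop(im,220,150,340,300,5,'pics/c19.png')
go([520.5,323,185],135.5)
```

```text
t 58.50 pos [519.7 322.7 189.4] xax [-0.578  0.816 -0.   ] yax [ 0.816  0.578 -0.002] zax [-0.002 -0.002 -1.   ] F [-0.4  0.7 -0.4] op 56.6
world d [ 0.8  0.3 -4.4] | now-axes cm [-0.02  0.09  0.44] | target-axes cm [-0.04  0.08  0.44] | turn [-0.13  0.01 -9.62] j6 -0.13
```

View pics/w24.png

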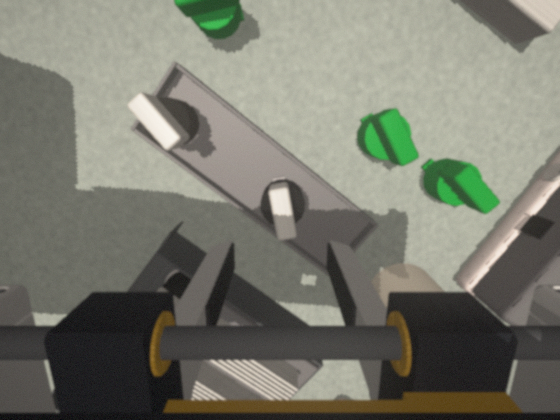

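View pics/c19.png

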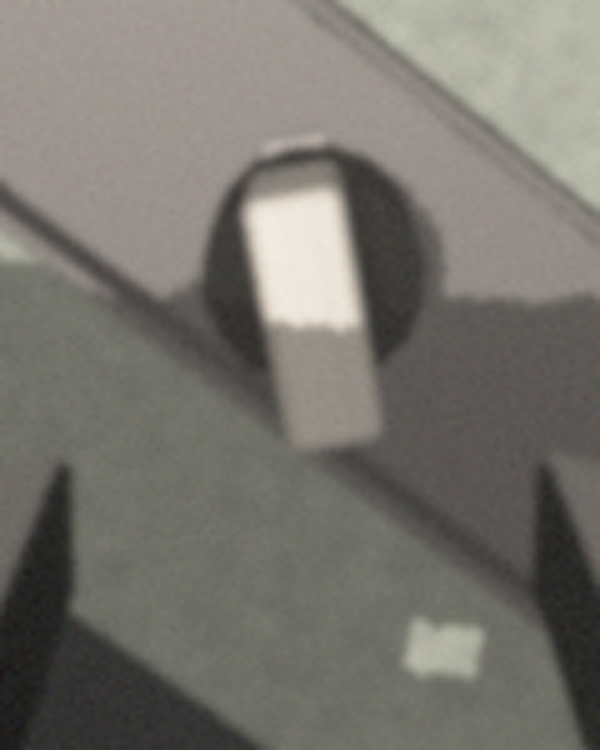

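Run:
```python
from h import *
import pickle
c=pickle.load(open('w24.pkl','rb')); B=np.c_[BAR,np.full(4,80)]
uv=np.array([(243,205),(343,185),(384,436),(292,452)])/5+[220,150]
p,r=fit([(c,B,uv)],[520,323,2.3]); print(p,np.degrees(p[2]),r.round(1))
go([p[0],p[1],73.5],np.degrees(p[2]))
```

```text
[520.52093433 325.44139931   2.363557  ] 135.4218407745237 [-0.6 -1.2  0.1 -0.8  0.9  1.  -0.5  1.1]
world d [   0.8    2.7 -115.9] | now-axes cm [ 0.18  0.25 11.59] | target-axes cm [ 0.13  0.25 11.59] | turn [-0.13  0.01 -9.54] j6 -0.13
```

Emit:
carry_out:
  translation:
    - [0,0,0]
    - [0.1,0.2,2.5]
    - [0,0,3]
    - [0,0,3]
    - [0,0,2]
    - [0,0,0.6]
    - [0,0,0]
    - [0,0,0]
  dr:
    - [-0.1,0,-9.5]
    - [0,0,0]
    - [0,0,0]
    - [0,0,0]
    - [0,0,0]
    - [0,0,0]
    - [0,0,0]
    - [0,0,0]
  claw: [0.4,0.4,0.4,0.4,0.4,0.4,0.6,0.6]

```text
clock: 59.55
position: [521.5, 325.4, 81.1]
tcp_rot: [1.214, 2.895, 0.004]
ft_force: [0.4, 0.3, 0.9]
opening: 40.1
```

Run:
```python
from h import *
s=st();go([520.5,324.8,73.3],135.4)
im=manip.capture('wrist'); cv2.imwrite('pics/w25.png',im)
```

```text
t 59.55 pos [521.5 325.4  81.1] xax [-0.701  0.713 -0.001] yax [0.713 0.701 0.003] zax [ 0.003  0.001 -1.   ] F [0.4 0.3 0.9] op 40.1
world d [-1.  -0.6 -7.8] | now-axes cm [ 0.03 -0.11  0.78] | target-axes cm [ 0.03 -0.11  0.78] | turn [ 0.19  0.07 -0.91] j6 -0.28
```

View pics/w25.png

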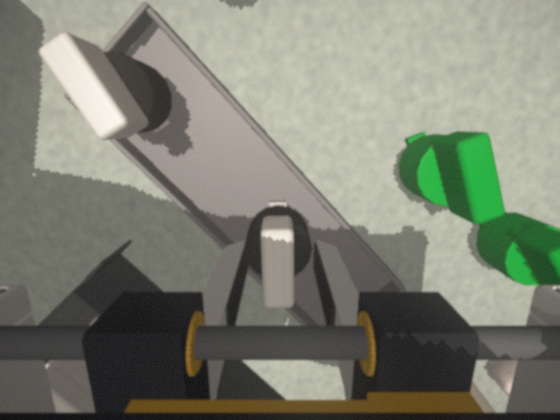

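Emit:
carry_out:
  translation:
    - [0,-0.1,0.4]
    - [0,0,0.35]
    - [0,0,0]
    - [0,0,0]
    - [0,0,0]
    - [0,0,0]
    - [0,0,0]
    - [0,0,0]
  dr:
    - [0.2,0,-0.8]
    - [0,0,0]
    - [0,0,0]
    - [0,0,0]
    - [0,0,0]
    - [0,0,0]
    - [0,0,0]
    - [0,0,0]
  claw: [0.6,0.6,1,1,1,1,1,1]
  newtons: 50

```text
clock: 60.6
position: [520.4, 324.4, 72.6]
tcp_rot: [1.194, 2.906, -0.003]
ft_force: [-0.2, 0.3, 3.4]
opening: 17.9
```

Emit:
carry_out:
  translation:
    - [0,0,-3]
    - [0,0,-4]
    - [0,0,-4]
    - [0,0,-1.2]
    - [0,0,0]
    - [0,0,0]
    - [0,0,0]
    - [0,0,0]
  dr:
    - [0,0,0]
    - [0,0,0]
    - [0,0,0]
    - [0,0,9.7]
    - [0,0,9.7]
    - [0,0,9.7]
    - [0,0,9.7]
    - [0,0,9.7]
  claw: [1,1,1,1,1,1,1,1]

```text
clock: 61.6
position: [520.1, 324.4, 193.8]
tcp_rot: [2.288, 2.152, -0.005]
ft_force: [0.4, -0.1, -2.0]
opening: 17.5
```

Run:
```python
from h import *
s=st()
S=np.array([545.4,94.4,np.radians(-3.3)])
p=tf(S,SOCK[2:3])[0]; p[2]=190; go(p,86.7)
```

```text
t 61.60 pos [520.1 324.4 193.8] xax [ 0.061  0.998 -0.003] yax [ 0.998 -0.061 -0.002] zax [-0.002 -0.003 -1.   ] F [ 0.4 -0.1 -2. ] op 17.5
world d [ -36.2 -246.5   -3.8] | now-axes cm [-24.83  -2.1    0.45] | target-axes cm [-24.82  -2.2    0.38] | turn [-0.11  0.16 -0.21] j6 0.56
```

Emit:
carry_out:
  translation:
    - [0,0,0]
    - [-4.97,-0.44,0]
    - [-4.97,-0.44,0]
    - [-4.97,-0.44,0]
    - [-4.97,-0.44,0]
    - [-4.95,-0.42,0]
    - [0,0,1.2]
    - [0,0,1.2]
  dr:
    - [-0.1,0.2,-0.2]
    - [0,0,0]
    - [0,0,0]
    - [0,0,0]
    - [0,0,0]
    - [0,0,0]
    - [0,0,0]
    - [0,0,0]
  claw: [1,1,1,1,1,1,1,1]

```text
clock: 62.6
position: [485.7, 78.2, 169.3]
tcp_rot: [-2.276, -2.165, -0.003]
ft_force: [0.4, 0.2, -1.1]
opening: 17.8
```

```bash
python3 ins.py 2 68.6 w26
```

```text
t 62.60 pos [485.7  78.2 169.3] xax [0.05  0.999 0.002] yax [ 0.999 -0.05   0.001] zax [ 0.001  0.002 -1.   ] F [ 0.4  0.2 -1.1] op 17.8
world d [ -1.1  -0.6 -66. ] | now-axes cm [-0.08 -0.1   6.6 ] | target-axes cm [-0.07 -0.11  6.6 ] | turn [-0.08 -0.09  0.46] j6 0.13
disc top,left,right [[325.0, 175.0], [234.0, 263.0], [415.0, 264.0]]
bar end top L/R, bottom L/R [[449.0, 424.0], [234.0, 424.0], [431.0, 321.0], [249.0, 321.0]]
```

View pics/w26c.png

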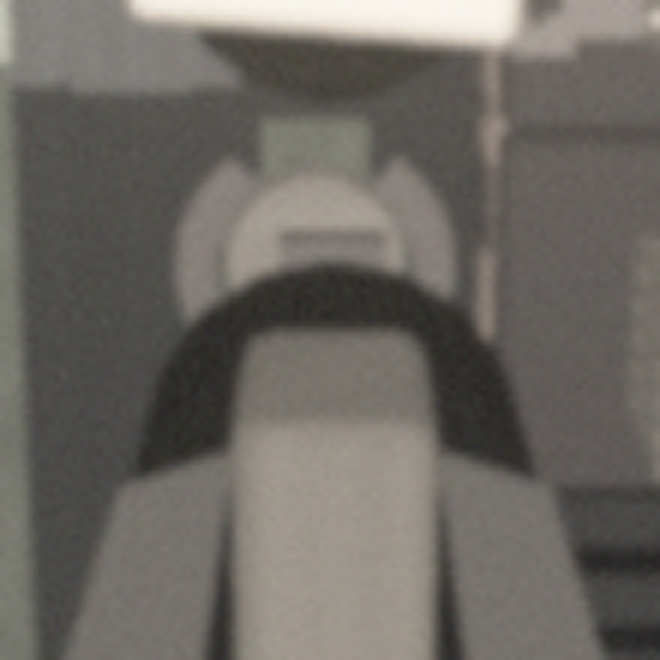

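Emit:
carry_out:
  translation:
    - [-0.04,-0.1,2]
    - [0,0,2]
    - [0,0,1.5]
    - [0,0,0.7]
    - [0,0,0.2]
    - [0,0,0.2]
    - [0,0,0]
    - [0,0,0]
  dr:
    - [0,0,0.45]
    - [0,0,0]
    - [0,0,0]
    - [0,0,0]
    - [0,0,0]
    - [0,0,0]
    - [0,0,0]
    - [0,0,0]
  claw: [1,1,1,1,1,1,1,1]

```text
clock: 63.65
position: [484.9, 77.6, 104.4]
tcp_rot: [2.287, 2.154, 0.004]
ft_force: [0.3, 0.6, -1.3]
opening: 17.8
```

Run:
```python
from h import *
s=st()
S=np.array([545.4,94.4,np.radians(-3.3)])
p=tf(S,SOCK[2:3])[0]; p[2]=101.6; go(p,86.7); print(s['torque'].round(2))
```

```text
t 63.65 pos [484.9  77.6 104.4] xax [0.06  0.998 0.002] yax [ 0.998 -0.06   0.002] zax [ 0.002  0.002 -1.   ] F [ 0.3  0.6 -1.3] op 17.8
world d [-1.1  0.3 -2.8] | now-axes cm [ 0.02 -0.11  0.28] | target-axes cm [ 0.02 -0.11  0.28] | turn [ 0.1  -0.1  -0.14] j6 0.14
[-0.01  0.04 -0.01]
```

Emit:
carry_out:
  translation:
    - [0,-0.09,0.1]
    - [0,0,0.2]
    - [0,0,0.2]
    - [0,0,0.2]
    - [0,0,0.2]
    - [0,0,0.2]
    - [0,0,0.15]
    - [0,0,0.07]
  dr:
    - [0.1,0,0]
    - [0,0,0]
    - [0,0,0]
    - [0,0,0]
    - [0,0,0]
    - [0,0,0]
    - [0,0,0]
    - [0,0,0]
  claw: [1,1,1,1,1,1,1,1]

```text
clock: 64.65
position: [484.0, 77.7, 92.0]
tcp_rot: [-2.286, -2.153, -0.002]
ft_force: [-11.4, -0.8, 27.3]
opening: 17.8
```

Run:
```python
from h import *
s=st(); print(s['torque'].round(2))
```

```text
t 64.65 pos [484.   77.7  92. ] xax [0.06  0.998 0.002] yax [ 0.998 -0.06  -0.   ] zax [-0.     0.002 -1.   ] F [-11.4  -0.8  27.3] op 17.8
[-0.24  2.47 -0.04]
```

Bottomed (27 N). Ease 0.5 mm and turn.

Emit:
carry_out:
  translation:
    - [0,0,-0.05]
    - [0,0,0]
    - [0,0,0]
    - [0,0,0]
    - [0,0,0]
    - [0,0,0]
    - [0,0,0]
    - [0,0,0]
  dr:
    - [0,0,10.2]
    - [0,0,10.2]
    - [0,0,10.2]
    - [0,0,10.2]
    - [0,0,10.2]
    - [0,0,10.2]
    - [0,0,10.2]
    - [0,0,10.2]
  claw: [1,1,1,1,1,1,1,1]

```text
clock: 65.65
position: [484.7, 77.6, 92.1]
tcp_rot: [-3.138, -0.127, -0.003]
ft_force: [0.7, -2.0, 7.1]
opening: 17.9
```

Emit:
carry_out:
  translation:
    - [0,0,0]
    - [0,0,0]
    - [0,0,0]
    - [0,0,0]
    - [0,0,0]
    - [0,0,0]
    - [0,0,0]
    - [0,0,0]
  dr:
    - [0,0,4]
    - [0,0,4]
    - [0,0,2]
    - [0,0,1]
    - [0,0,0.5]
    - [0,0,0]
    - [0,0,0]
    - [0,0,0]
  claw: [1,1,1,1,1,1,1,1]

```text
clock: 66.65
position: [484.7, 77.6, 92.1]
tcp_rot: [-3.135, 0.179, -0.003]
ft_force: [1.0, -0.8, 8.1]
opening: 17.4
```

Run:
```python
from h import *
s=st(); print(s['torque'].round(2)); go(s['position'],-3.3)
```

```text
t 66.65 pos [484.7  77.6  92.1] xax [ 0.993 -0.114  0.002] yax [-0.114 -0.993 -0.002] zax [ 0.002  0.002 -1.   ] F [ 1.  -0.8  8.1] op 17.4
[-0.36  0.09 -0.  ]
world d [0. 0. 0.] | now-axes cm [0. 0. 0.] | target-axes cm [0. 0. 0.] | turn [-0.1  -0.1  -3.24] j6 1.77
```

Emit:
carry_out:
  translation:
    - [0,0,0]
    - [0,0,0]
    - [0,0,0]
    - [0,0,0]
    - [0,0,0]
    - [0,0,0]
    - [0,0,0]
    - [0,0,0]
  dr:
    - [0,0,1]
    - [0,0,1]
    - [0,0,0]
    - [0,0,0]
    - [0,0,0]
    - [0,0,0]
    - [0,0,0]
    - [0,0,0]
  claw: [1,1,1,1,1,1,1,1]

```text
clock: 67.65
position: [484.6, 77.4, 92.1]
tcp_rot: [-3.132, 0.234, -0.003]
ft_force: [-0.1, -1.7, 8.3]
opening: 18.1
```

Run:
```python
from h import *
s=st(); print(s['torque'].round(2)); go(s['position'],-3.3)
```

```text
t 67.65 pos [484.6  77.4  92.1] xax [ 0.989 -0.148  0.002] yax [-0.148 -0.989 -0.001] zax [ 0.002  0.001 -1.   ] F [-0.1 -1.7  8.3] op 18.1
[-0.66  0.22  0.1 ]
world d [0. 0. 0.] | now-axes cm [0. 0. 0.] | target-axes cm [0. 0. 0.] | turn [-0.08 -0.09 -5.23] j6 1.8
```

Emit:
carry_out:
  translation:
    - [0,0,0]
    - [0,0,0]
    - [0,0,0]
    - [0,0,-1]
    - [0,0,-3]
    - [0,0,-3]
    - [0,0,-3]
    - [0,0,0]
  dr:
    - [0,0,0]
    - [0,0,0]
    - [0,0,0]
    - [0,0,0]
    - [0,0,0]
    - [0,0,-2.6]
    - [0,0,-2.6]
    - [0,0,0]
  claw: [0.62,0.62,0.62,0.62,0.5,0.4,0.4,0.4]

```text
clock: 68.65
position: [484.7, 77.6, 193.5]
tcp_rot: [-3.138, 0.091, -0.005]
ft_force: [0.2, -0.3, -0.9]
opening: 56.4
```

Run:
```python
from h import *
import pickle
s=st(); c=cal('wrist'); im=manip.capture('wrist'); cv2.imwrite('pics/w27.png',im);crop(im,190,160,340,310,5,'pics/c20.png'); pickle.dump(c,open('w27.pkl','wb'))
```

```text
t 68.65 pos [484.7  77.6 193.5] xax [ 0.998 -0.058  0.003] yax [-0.058 -0.998 -0.002] zax [ 0.003  0.002 -1.   ] F [ 0.2 -0.3 -0.9] op 56.4
```

View pics/w27.png

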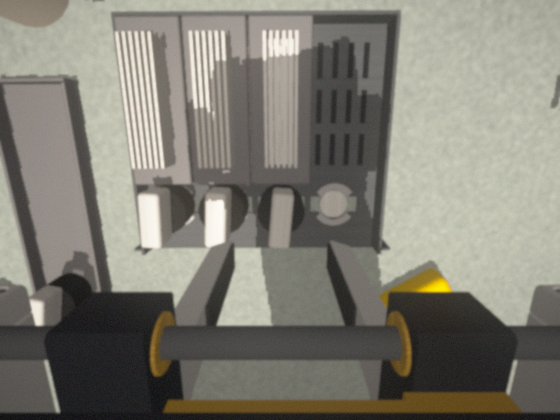

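View pics/c20.png

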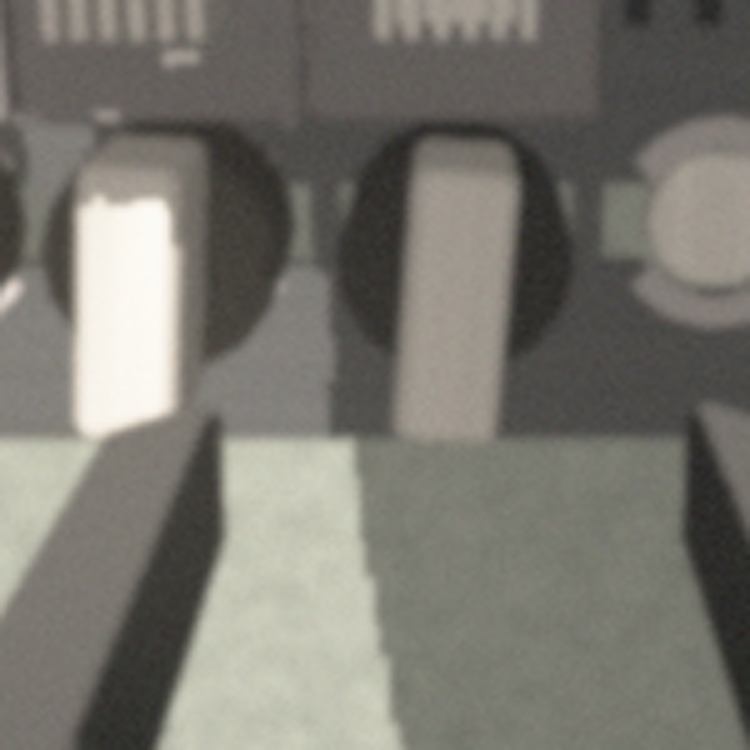

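Run:
```python
from h import *
import pickle
c=pickle.load(open('w23.pkl','rb'))
fitbar(c,np.array([(407,168),(516,168),(499,438),(396,438)])/5+[190,160],[487,132,0])
c=pickle.load(open('w27.pkl','rb'))
fitbar(c,np.array([(413,172),(519,175),(497,440),(394,437)])/5+[190,160],[484,78,0])
# #2 in w27
fitbar(c,np.array([(82,180),(182,180),(178,430),(75,437)])/5+[190,160],[487,132,0])
im=manip.capture('top'); cv2.imwrite('pics/t8.png',im); im=manip.capture('side'); cv2.imwrite('pics/s8.png',im); crop(im,180,80,330,240,4,'pics/c21.png')
```

```text
99.5 [486.6 132.1] -5.9 cost 2.74
102 [487.4 132.1] -5.9 cost 4.72
109 [489.4 131.9] -5.9 cost 14.5
99.5 [482.7  78.2] -7.2 cost 5.45
102 [483.5  78.1] -7.2 cost 8.38
109 [485.6  78. ] -7.2 cost 20.94
99.5 [485.7 132.4] -7.0 cost 25.96
102 [486.4 131.8] -7.1 cost 31.73
109 [488.4 130.2] -7.1 cost 52.48
```

View pics/c21.png

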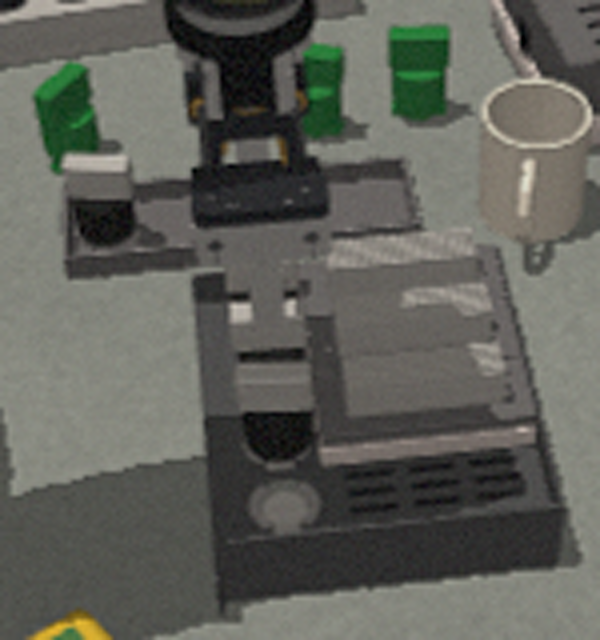

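Emit:
carry_out:
  translation:
    - [0,0,2.5]
    - [0,0,3]
    - [0,0,2.5]
    - [0,0,1.7]
    - [0,0,0]
    - [0,0,0]
    - [0,0,0]
    - [0,0,0]
  dr:
    - [0,0,0]
    - [0,0,0]
    - [0,0,0]
    - [0,0,0]
    - [0,0,0]
    - [0,0,0]
    - [0,0,0]
    - [0,0,0]
  claw: [0.5,0.5,0.5,0.5,1,1,1,1]
  newtons: 30

```text
clock: 69.8
position: [482.0, 77.6, 91.7]
tcp_rot: [-3.139, 0.092, 0.01]
ft_force: [5.4, 1.4, -34.4]
opening: 42.2
```

Run:
```python
from h import *
s=st(); print(s['torque'].round(2)); go(s['position'],-3.3)
```

```text
t 69.80 pos [482.   77.6  91.7] xax [ 0.998 -0.059 -0.006] yax [-0.059 -0.998 -0.001] zax [-0.006  0.001 -1.   ] F [  5.4   1.4 -34.4] op 42.2
[ 0.2  -0.94 -0.02]
world d [0. 0. 0.] | now-axes cm [0. 0. 0.] | target-axes cm [0. 0. 0.] | turn [-0.06  0.36 -0.06] j6 1.71
```

Run:
```python
from h import *
im=manip.capture('wrist'); cv2.imwrite('pics/w28.png',im); s=st(); print(s['joint_velocities'].round(3))
im=manip.capture('side'); crop(im,180,80,330,240,4,'pics/c22.png');s=st()
```

```text
t 69.85 pos [482.   77.5  91.7] xax [ 0.998 -0.059 -0.006] yax [-0.059 -0.998 -0.001] zax [-0.006  0.001 -1.   ] F [  6.1   1.4 -35.2] op 42.4
[ 0.    -0.001  0.002 -0.     0.002 -0.   ]
t 69.90 pos [482.   77.6  91.7] xax [ 0.998 -0.059 -0.006] yax [-0.059 -0.998 -0.001] zax [-0.006  0.001 -1.   ] F [  5.9   0.2 -35. ] op 42.1
```

View pics/w28.png

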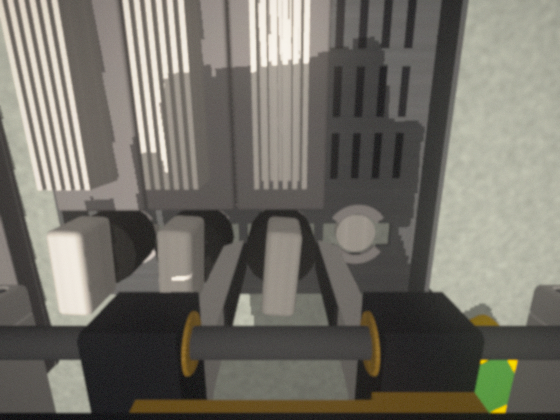

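View pics/c22.png

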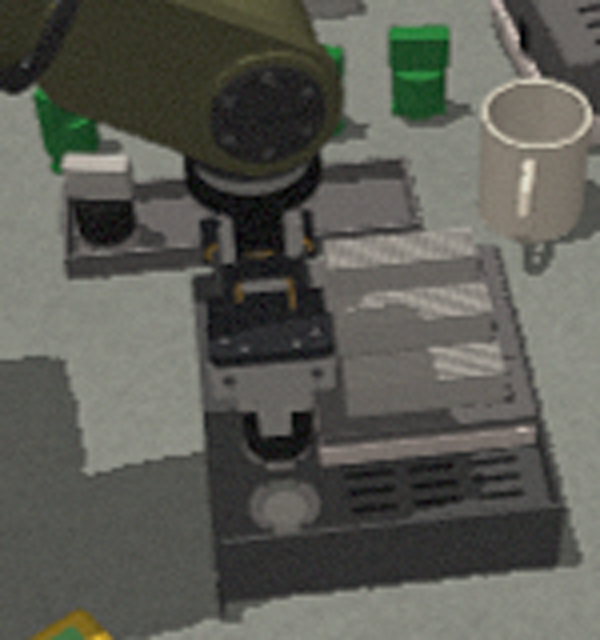

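Emit:
carry_out:
  translation:
    - [0,0,0]
    - [0,0,0]
    - [0,0,0]
    - [0,0,0]
    - [0,0,0]
    - [0,0,0]
    - [0,0,0]
    - [0,0,0]
  dr:
    - [0,0,0]
    - [0,0,0]
    - [0,0,0]
    - [0,0,0]
    - [0,0,0]
    - [0,0,0]
    - [0,0,0]
    - [0,0,0]
  claw: [0.45,0.45,0.45,0.45,0.45,0.45,0.45,0.45]
  newtons: 30

```text
clock: 70.9
position: [483.9, 77.7, 94.4]
tcp_rot: [-3.139, 0.092, 0.001]
ft_force: [0.2, 0.1, 0.1]
opening: 51.7
```

Run:
```python
from h import *
s=st(); go([484.2,77.8,97],-3.3)
```

```text
t 70.90 pos [483.9  77.7  94.4] xax [ 0.998 -0.058 -0.001] yax [-0.058 -0.998 -0.002] zax [-0.     0.002 -1.   ] F [0.2 0.1 0.1] op 51.7
world d [0.3 0.1 2.6] | now-axes cm [ 0.03 -0.02 -0.26] | target-axes cm [ 0.03 -0.01 -0.26] | turn [-0.09  0.03 -0.04] j6 1.71
```

Emit:
carry_out:
  translation:
    - [0,0,-0.5]
    - [0,0,0]
    - [0,0,0]
    - [0,0,0]
    - [0,0,0]
    - [0,0,0]
    - [0,0,0]
    - [0,0,0]
  dr:
    - [0,0,0]
    - [0,0,0]
    - [0,0,0]
    - [0,0,0]
    - [0,0,0]
    - [0,0,0]
    - [0,0,0]
    - [0,0,0]
  claw: [0.45,0.6,1,1,1,1,1,1]
  newtons: 30

```text
clock: 71.9
position: [483.8, 77.7, 99.3]
tcp_rot: [-3.139, 0.092, 0.001]
ft_force: [-0.0, -0.2, -1.1]
opening: 18.6
```

Run:
```python
from h import *
s=st(); print(s['torque'].round(2)); go(s['position'],-3.3)
```

```text
t 71.90 pos [483.8  77.7  99.3] xax [ 0.998 -0.058 -0.001] yax [-0.058 -0.998 -0.002] zax [-0.001  0.002 -1.   ] F [-0.  -0.2 -1.1] op 18.6
[-0.02  0.12 -0.02]
world d [0. 0. 0.] | now-axes cm [0. 0. 0.] | target-axes cm [0. 0. 0.] | turn [-0.09  0.04 -0.04] j6 1.71
```

Emit:
carry_out:
  translation:
    - [0,0,0]
    - [0,0,0]
    - [0,0,0]
    - [0,0,0]
    - [0,0,0]
    - [0,0,-3]
    - [0,0,-3.5]
    - [0,0,-3]
  dr:
    - [0,0,0]
    - [0,0,0]
    - [0,0,0]
    - [0,0,0]
    - [0,0,0]
    - [0,0,0]
    - [0,0,0]
    - [0,0,0]
  claw: [1,1,0.62,0.62,0.62,0.62,0.5,0.4]
  newtons: 50

```text
clock: 72.9
position: [483.9, 77.5, 195.7]
tcp_rot: [-3.138, 0.092, -0.0]
ft_force: [0.7, 0.5, 0.6]
opening: 52.4
```

Run:
```python
from h import *
import pickle
s=st(); c=cal('wrist'); im=manip.capture('wrist'); cv2.imwrite('pics/w29.png',im);crop(im,190,160,340,310,5,'pics/c23.png'); pickle.dump(c,open('w29.pkl','wb'))
```

```text
t 72.90 pos [483.9  77.5 195.7] xax [ 0.998 -0.058  0.   ] yax [-0.058 -0.998 -0.002] zax [ 0.     0.002 -1.   ] F [0.7 0.5 0.6] op 52.4
```

View pics/c23.png

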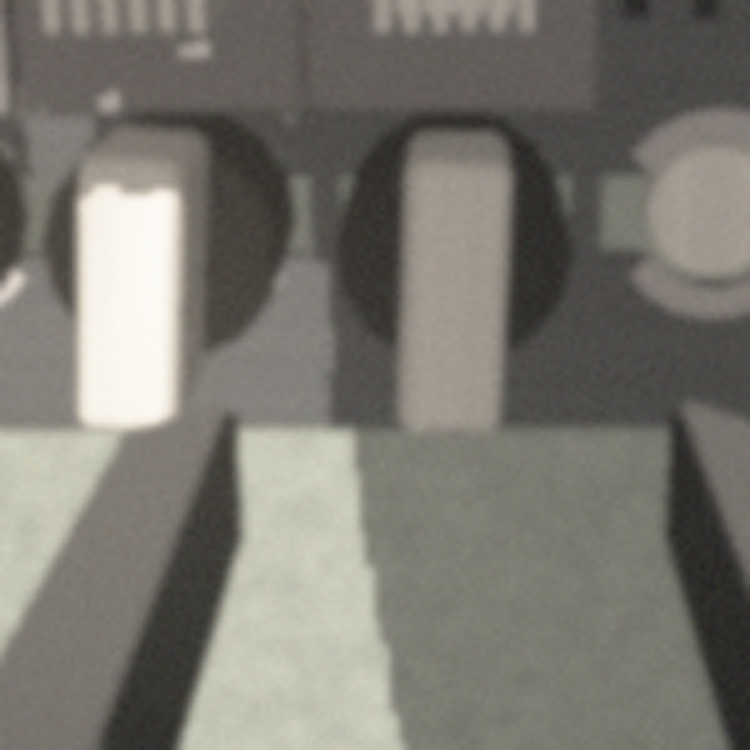

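View pics/w29.png

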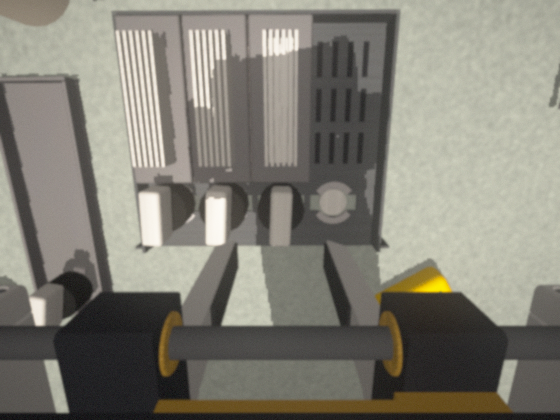

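Emit:
carry_out:
  translation:
    - [0,0,-5]
    - [0,0,-5]
    - [-1.5,5,-1]
    - [-1.5,5,-1]
    - [-1.5,5,0]
    - [-1.5,5,0]
    - [-1.5,5,0]
    - [-1.5,5,0]
  dr:
    - [0,0,0]
    - [0,0,0]
    - [0,0,0]
    - [0,0,0]
    - [0,0,0]
    - [0,0,0]
    - [0,0,0]
    - [0,0,0]
  claw: [0.4,0,0,0,0,0,0,0]

```text
clock: 73.95
position: [375.8, -218.4, 314.0]
tcp_rot: [-3.139, 0.091, 0.0]
ft_force: [0.8, -0.7, -0.1]
opening: 94.2
```

Run:
```python
from h import *
s=st()
for n in ('top','side'): cv2.imwrite(f'pics/{n}9.png',manip.capture(n))
t=cv2.imread('pics/top9.png'); crop(t,155,165,300,285,5,'pics/c24.png'); t=cv2.imread('pics/side9.png'); crop(t,180,80,330,240,4,'pics/c25.png')
```

```text
t 73.95 pos [ 375.8 -218.4  314. ] xax [ 0.998 -0.058 -0.   ] yax [-0.058 -0.998 -0.001] zax [-0.     0.001 -1.   ] F [ 0.8 -0.7 -0.1] op 94.2
```

View pics/top9.png

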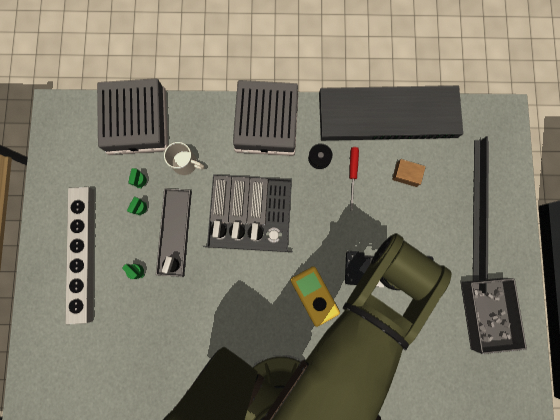

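View pics/c24.png

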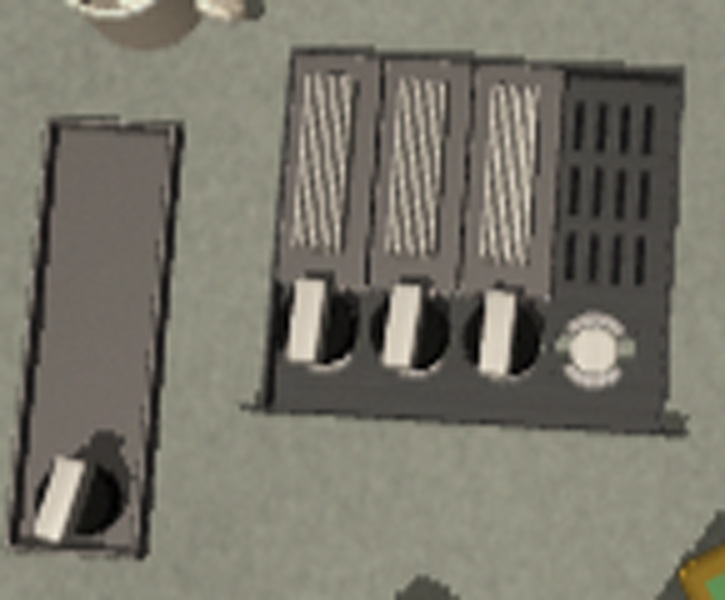

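View pics/c25.png

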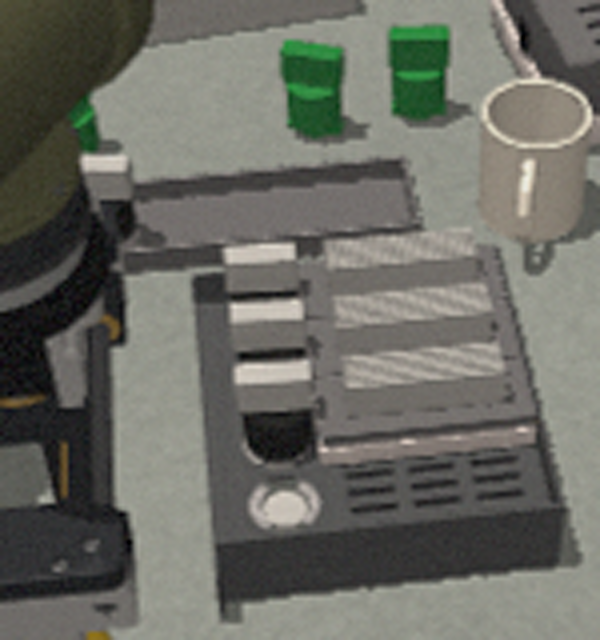

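Run:
```python
from h import *
print(manip.finish_job()); st()
```

```text
the job is handed in; nothing more can be done
None
the job is handed in; nothing more can be done
```

The three amplifiers present are on the shelf, fronts out, and each has a hold-down turned and locked in the socket in front of it. I handed the job in at about 74 s; no verdict was reported.

**Amplifiers:** They are in bays 1 to 3. Contact forces rose against the flange or the neighbouring amplifier, and against the rear lip. The last wrist picture shows fronts and backs in line and tight seams.

**Hold-downs:** All three dropped into their slots without resistance and were pressed until the collar met the deck, with 16 to 27 N on the tool. The pictures fit locked height rather than sprung-up height. The fourth stays in the tray, and the green look-alikes and other bench items look undisturbed.

These checks were less clean:
- **Dead stop:** I did not feel a sharp stop when turning the hold-downs; the turning torque only crept up.
- **Bar angles:** Hold-downs 1 and 2 measured about 2° and 2.6° past straight. The same measurement read about 2° on hold-down 3 once it had been squared, so part of that may be bias. The top view also shows 1 and 2 about 2.5° past straight.
- **Hold-down 3:** It measured about 4° past straight, so I squared it with the jaws. On the first try the fingers closed on its collar and pulled up with about 35 N before I released them. It stayed down.

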